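# Unclip the inking rollers and clamp them in the V-block

### The arm

A 6-joint arm with a two-finger parallel gripper is mounted at the origin on the work surface. World frame = base frame: x ahead of the robot, y to its left, z up, the work surface at z = 0. Lengths are in m, angles in rad, forces in N, time in s.
With the tool pointing down it reaches from about 0.225 to 0.875 m from the base axis. Payload 3.4 kg.
Tool frame: the origin (TCP) lies midway between the tips of the shut fingers; the grasp point (between the pads) lies 19 mm behind it (manip.grasp_offset is the distance from the TCP to the grasp point, in m); x points along the fingers, y is the direction in which the jaws open and shut, and the axes are right-handed (so a half turn about x gives the same grasp; the last joint's range is limited). The gripper opens to 85 mm and grips with 20 to 120 N. Pads are 22 mm wide; open, the fingers measure 114 mm over their backs; the gripper's body (76 mm by 85 mm) begins 54 mm behind the grasp point. The pads swing forward as they close: fully open they stand 13 mm farther back than shut.
Start: joints at [-1.414, 0.276, 1.505, -0, 1.361, -0.121], TCP at [0.158, -0.553, 0.231] pointing down, gripper open.
Joint ranges: [-2.89, 2.89], [-0.75, 2.08], [0.22, 2.7], [-1.18, 4.32], [0.11, 2.71], [-2.7, 2.7]. Speed limits (rad/s): [2.57, 2.57, 3.14, 3.14, 3.14, 3.14].

### API

Orientations are given as a unit quaternion [w, x, y, z].
In Python, from rig import manip gives the robot as it stands.
- The arm moves only by the shell command python3 -m creep 'ROWS' [OPENING] [FORCE]. ROWS is a JSON object of lists of equal length, an entry for each row: "delta_pos": the shift along the tool's x, y, z in cm, a list of three; "dr": the turn, a rotation vector about the tool's x, y, z in rad, a list of three. In form: {"delta_pos": [[dx, dy, dz], ...], "dr": [[rx, ry, rz], ...]}. A call has 1 to 10 rows; each row is the pose to reach, as a shift and turn from the pose commanded when the call began, along the tool's axes at that moment; what a row does not reach only later rows make up. A row lasts 1/10 s, in which the tool goes at most 50 mm and 8.59 degrees, less where a joint would pass 70% of its speed; a pose out of reach is approached as far as the arm can. A call with a gripper value outside its range is refused whole. OPENING is the opening, from -1 (shut) to 1 (fully open), set as the call begins (- or left out, the last holds). The fingers move at their own pace and stop on an object; FORCE is the grip in N (left out, the last holds). Time passes only in rows, so rows that repeat a pose let the fingers close. It gives the time, the measured TCP pose, the force and the opening at its end, in the units of the state.
- manip.get_state(): the state, without advancing time (a new reading comes with each control period).
- manip.get_image(name): name is "side" or "top" or "wrist"; returns a dict with "pixels" (384x512x3 uint8, blue, green, red), "depth" (384x512 float32, m along the optical axis (not along the pixel's ray), 0 where there is no reading), "intrinsics" (3x3 intrinsics, pixels), "rvec" (rotation vector, rad) and "tvec" (3), from world to camera coordinates, as OpenCV has them. Camera axes: x right, y down, z forward; pixel columns grow to the right and rows downward; lengths in m; the calibration is good to about 2 mm. A picture is of the moment at which its call begins.
- manip.sign_off(): hands the job in, once; it reports no verdict.
The state is a dict: "clock": time; "qpos": joint angles; "qd": joint speeds; "effort": joint torques, N m; "position": TCP position; "ee_rot": TCP orientation; "contact_force": force on the tool from outside, world axes, zero at the start; "moment": the same for the moment, N m; "width": finger opening in m.
Only numpy, scipy, OpenCV 4.12 (cv2) and the standard library are available. Lean on these libraries where they do the work, as an engineer would, in place of code of your own. Each camera call takes 0.05 s, during which the arm holds its last target. There are 200 camera calls.

### The job

Use the forked tool to push back the red collar of the spring bar at each occupied place of the white rack, so that every inking roller there tips up free; touch the spring bars with the tool only, and free all the rollers before moving any. Stand the tool back on the clipboard on its feet, lay all the freed rollers end to end in the V-block so that they centre in the groove, and only then swing the yellow clamp strap over them until it rests on them. Leave the cup, tape dispenser, sharpener and protractor where they are.

Things in the scene. Friction and masses are not known exactly. Their poses are not given: they have to be found in the camera images.
- rack: Fixed white base plate, 8 mm thick, x = -48..+102, y = -105..+105 mm; origin on the desk, z up, x along the rollers towards the spring bars. Docks a, b, c at y = -80, 0, +80 mm, each with an aluminium rocking cradle, a spring bar and a grey spring housing (x = 84..98 mm, 22 mm wide, 70 mm high). A locked roller lies level on its cradle, its centre at the dock's x = 0, 52 mm up.
- pivot_a (a point): Pivot of dock a's cradle (b, c alike). The axle lies in open slots, 13 mm wide, of two uprights at x = +-32 mm (6 thick, 28 wide, 60 mm high); a 12 mm beam runs below, top 30 mm up. With the spring bar drawn clear, cradle and roller rock 16 degrees by themselves: the end towards the bar rises, the centre moves to x = -7 mm, 48 mm up. The roller stays there and lifts straight out.
- roller_a: Black rubber inking roller, 36 mm diameter, 52 mm long, 120 g or so, with a brass axle of 10 mm diameter sticking out 18 mm at each end (88 mm over all). Origin at its centre, x along its axis. Starts locked in dock a of the rack if present.
- roller_b: Black rubber inking roller, 36 mm diameter, 52 mm long, 120 g or so, with a brass axle of 10 mm diameter sticking out 18 mm at each end (88 mm over all). Origin at its centre, x along its axis. Starts locked in dock b of the rack if present.
- roller_c: Black rubber inking roller, 36 mm diameter, 52 mm long, 120 g or so, with a brass axle of 10 mm diameter sticking out 18 mm at each end (88 mm over all). Origin at its centre, x along its axis. Starts locked in dock c of the rack if present.
- bar_a (a joint): Travel of dock a's spring bar along the rack's +x, away from the roller: 0 sprung home (its tip overlaps the top of the axle by 3 to 9 mm and locks it down), 0.016 m fully compressed. Springs back when let go. Needs about 2.5 N at the start and 5 N at the end, plus under 1 N of friction. The roller is clear at 4 to 9 mm of travel: press at least 12 mm before letting it back.
- bar_b (a joint): Travel of dock b's spring bar along the rack's +x, away from the roller: 0 sprung home (its tip overlaps the top of the axle by 3 to 9 mm and locks it down), 0.016 m fully compressed. Springs back when let go. Needs about 2.5 N at the start and 5 N at the end, plus under 1 N of friction. The roller is clear at 4 to 9 mm of travel: press at least 12 mm before letting it back.
- bar_c (a joint): Travel of dock c's spring bar along the rack's +x, away from the roller: 0 sprung home (its tip overlaps the top of the axle by 3 to 9 mm and locks it down), 0.016 m fully compressed. Springs back when let go. Needs about 2.5 N at the start and 5 N at the end, plus under 1 N of friction. The roller is clear at 4 to 9 mm of travel: press at least 12 mm before letting it back.
- flange_a (a point): Centre of the roller-side (-x) face of the red collar on spring bar a: a disc 30 mm across, 4 mm thick, on a 6 mm shaft along the rack's x, 60.5 mm above the desk. About 16 mm of bare shaft lies between axle end and collar: the tool's tines straddle it there from above, then push the collar along the rack's +x.
- flange_b (a point): Centre of the roller-side (-x) face of the red collar on spring bar b: a disc 30 mm across, 4 mm thick, on a 6 mm shaft along the rack's x, 60.5 mm above the desk. About 16 mm of bare shaft lies between axle end and collar: the tool's tines straddle it there from above, then push the collar along the rack's +x.
- flange_c (a point): Centre of the roller-side (-x) face of the red collar on spring bar c: a disc 30 mm across, 4 mm thick, on a 6 mm shaft along the rack's x, 60.5 mm above the desk. About 16 mm of bare shaft lies between axle end and collar: the tool's tines straddle it there from above, then push the collar along the rack's +x.
- fork: Forked tool, 160 g, like a small bridge. Origin at foot level; z up, x along the orange handle bar (x = -43..43 mm, 14 wide, 50 to 66 mm above the feet; grip across its width, balance at x = 25). Two steel tines at x = -43..-37, |y| = 8..14 mm, free for 40 mm above the feet; dark foot plate x = 25..60, |y| < 32, 6 thick. In use: handle along the rack's x, feet 50 mm above the desk, foot plate beyond the housing.
- clipboard: Aluminium clipboard, fixed flat, 225 mm (x) x 160 mm (y), 4 mm thick. Origin under its centre. Steel spring clip at its +x end, x = 75..118 mm, 24 mm high; the rest is free to stand the tool on.
- vblock: Fixed steel V-block; origin under its centre on the desk, z up, x along the groove. Base 290 x 60 x 12 mm; 90-degree groove 285 mm long, bottom 12 mm up, edges 29 mm apart and 26 mm up. A seated roller's axis is 37.5 mm up, its top 55.5 mm. Three rollers fit end to end, e.g. at x = -95, 0, +95 mm. Blue hinge posts, 66 mm high, at x = +-160, y = -52 mm.
- strap (a joint): Angle of the yellow strap (bar 304 x 18 x 10 mm on two end arms): about 1.7 standing open, 0 level over the groove, about 0.02 on seated rollers. Hinge line along the V-block's x at y = -52 mm, 58 mm above the desk; the bar's middle, 52 mm from it, swings up and over towards +y. A light push; it stays put near upright (above about 1.4) and falls slowly shut below that.
- strap_mid (a point): Middle of the strap's bar.
- cup: White porcelain cup, 76 mm across, 75 mm high, origin under its centre. Bystander.
- tape_dispenser: Translucent tape dispenser, 60 x 140 mm, 71 mm high, origin under its centre. Bystander.
- sharpener: Metal pencil sharpener, 26 x 16 x 13 mm. Bystander.
- protractor: Green flat protractor, half round, 130 mm wide, 4 mm thick. Bystander.
Things that resemble listed ones, but are neither listed nor needed, are in the scene too. Leave any green look-alike of the roller_b alone. What is shaped like the roller_a but turquoise is not meant.

How it is judged:
On the way, in this order (a step that is already met when the one before it is completed fails the run):
1. every roller has tipped up free in its dock, none yet taken out (x of roller_a in the frame of rack between -0.022 and 0.004 m and y of roller_a in the frame of rack between -0.092 and -0.068 m and z of roller_a in the frame of rack between 0.04 and 0.056 m and angle between each of roller_a, roller_b, roller_c's own x axis and vertical below 1.42 rad and x of roller_b in the frame of rack between -0.022 and 0.004 m and y of roller_b in the frame of rack between -0.012 and 0.012 m and z of roller_b in the frame of rack between 0.04 and 0.056 m and x of roller_c in the frame of rack between -0.022 and 0.004 m and y of roller_c in the frame of rack between 0.068 and 0.092 m and z of roller_c in the frame of rack between 0.04 and 0.056 m), for 0.2 s.
2. every roller lies centred in the V-block's groove with the strap still open (x of roller_a in the frame of vblock between -0.13 and 0.13 m and y of roller_a in the frame of vblock between -0.004 and 0.004 m and z of roller_a in the frame of vblock between 0.033 and 0.0415 m and angle between the x axis of each of roller_a, roller_b, roller_c and the x axis of vblock, either way round below 0.1 rad and x of roller_b in the frame of vblock between -0.13 and 0.13 m and y of roller_b in the frame of vblock between -0.004 and 0.004 m and z of roller_b in the frame of vblock between 0.033 and 0.0415 m and x of roller_c in the frame of vblock between -0.13 and 0.13 m and y of roller_c in the frame of vblock between -0.004 and 0.004 m and z of roller_c in the frame of vblock between 0.033 and 0.0415 m and value of joint strap above 0.9 rad), for 0.2 s.
3. the strap has been swung down onto the rollers (value of joint strap below 0.12 rad), for 0.2 s.
At the end, for the whole second after the job is handed in: Every roller lies at rest in the groove (axis within 4 mm sideways and height, 6 degrees, whole length on the block), the strap is down on them (within 0.12 rad of level), and the forked tool stands upright on the clipboard at rest (x of roller_a in the frame of vblock between -0.13 and 0.13 m and y of roller_a in the frame of vblock between -0.004 and 0.004 m and z of roller_a in the frame of vblock between 0.033 and 0.0415 m and angle between the x axis of each of roller_a, roller_b, roller_c and the x axis of vblock, either way round below 0.1 rad and x of roller_b in the frame of vblock between -0.13 and 0.13 m and y of roller_b in the frame of vblock between -0.004 and 0.004 m and z of roller_b in the frame of vblock between 0.033 and 0.0415 m and x of roller_c in the frame of vblock between -0.13 and 0.13 m and y of roller_c in the frame of vblock between -0.004 and 0.004 m and z of roller_c in the frame of vblock between 0.033 and 0.0415 m and linear speed of each of roller_a, roller_b, roller_c, fork below 0.03 m/s and value of joint strap below 0.12 rad and x of fork in the frame of clipboard between -0.115 and 0.115 m and y of fork in the frame of clipboard between -0.082 and 0.082 m and z of fork in the frame of clipboard between -0.002 and 0.01 m and angle between fork's own z axis and vertical below 0.15 rad); the robot touches nothing.
It fails at once if a spring bar pushed by the gripper itself instead of the tool (contact force between any of the arm, the fingers and bar_a above 1.5 N or contact force between any of the arm, the fingers and bar_b above 1.5 N or contact force between any of the arm, the fingers and bar_c above 1.5 N).
It fails at once if a bystander shifted by more than 2 cm (distance of any of cup, tape_dispenser, sharpener, protractor from where it was at the start of the episode above 0.02 m).
It fails at once if the cup tipped (angle between cup's own z axis and vertical above 0.4 rad).
Of roller_a, roller_b, roller_c only 2 to 3 are there at a start; the rules pass over those that are not, and their reading is None.
At some moment in a run one of fork may be knocked a few centimetres aside while the robot is not near it.
It also fails if it takes over 210 s, if anything falls off the work surface, if the arm or the gripper's body presses on something with over 40 N, if the wrist force passes 120 N, or if a joint passes its speed limit or range.

## Working session

There is one attempt and no reset: what is moved stays moved. The work goes in short steps, Python scripts to look and compute and a shell command to move; the robot and the scene stay as the last step left them, time stands still between calls to the robot, and variables do not carry over. Pictures are saved under pics/ and viewed, about 12 in all and at most 16, crops included, and the job is handed in when it is done.

```bash
ls; mkdir -p pics; cat > h.py <<'E'
import numpy as np,cv2,json
from rig import manip
from scipy.spatial.transform import Rotation as R
def cam(n,save=None):
    d=manip.get_image(n)
    if save: cv2.imwrite('pics/'+save,d['pixels'])
    np.savez('/tmp/%s.npz'%n,**d); return d
def load(n): return dict(np.load('/tmp/%s.npz'%n))
def ray(d,u,v):
    Rm=cv2.Rodrigues(np.array(d['rvec'],float))[0];t=np.array(d['tvec'],float).ravel()
    c=-Rm.T@t; r=Rm.T@np.linalg.inv(d['intrinsics'])@np.array([u,v,1.]); return c,r
def plane(d,u,v,z):
    c,r=ray(d,u,v); return c+r*(z-c[2])/r[2]
def cloud(d):
    Rm=cv2.Rodrigues(np.array(d['rvec'],float))[0];t=np.array(d['tvec'],float).ravel()
    h,w=d['depth'].shape;u,v=np.meshgrid(np.arange(w),np.arange(h))
    p=np.stack([u,v,np.ones_like(u)],-1)@np.linalg.inv(d['intrinsics']).T*d['depth'][...,None]
    return (p-t)@Rm
def proj(d,P):
    return cv2.projectPoints(np.array(P,float).reshape(-1,3),np.array(d['rvec'],float),np.array(d['tvec'],float),np.array(d['intrinsics'],float),None)[0].reshape(-1,2)
def st():
    s=manip.get_state();q=s['ee_rot'];r=R.from_quat([q[1],q[2],q[3],q[0]])
    return s,r
def togo(P,yaw_y=None):
    "cm shift in tool axes to take TCP to P (world)"
    s,r=st(); return np.round(r.inv().apply(np.array(P)-s['position'])*100,2)
def show():
    s,r=st();print('t',round(s['clock'],2),'p',np.round(s['position'],4),'w',round(s['width'],4),'F',np.round(s['contact_force'],1));print('R cols',np.round(r.as_matrix(),3).tolist(),'q',np.round(s['qpos'],2))
E
python3 - <<'E'
from h import *
show()
a=cam('top','top0.png');b=cam('side','side0.png')
for d in(a,b):print(ray(d,256,192))
cv2.imwrite('pics/both.png',cv2.resize(np.hstack([a['pixels']]),(768,576)))
E
```

```text
pics
t 0.0 p [ 0.1576 -0.5524  0.2304] w 0.0857 F [ 0.9 -0.2  1.2]
R cols [[-0.0, 0.274, -0.962], [0.002, -0.962, -0.274], [-1.0, -0.002, -0.0]] q [-1.41  0.28  1.51 -0.    1.36 -0.12]
(array([ 0.48376612, -0.02570613,  1.08498938]), array([ 0.12268676,  0.00782564, -0.99262241]))
(array([0.03031487, 0.73629655, 0.8419092 ]), array([ 0.4337918 , -0.62602915, -0.64818269]))
```

View pics/both.png

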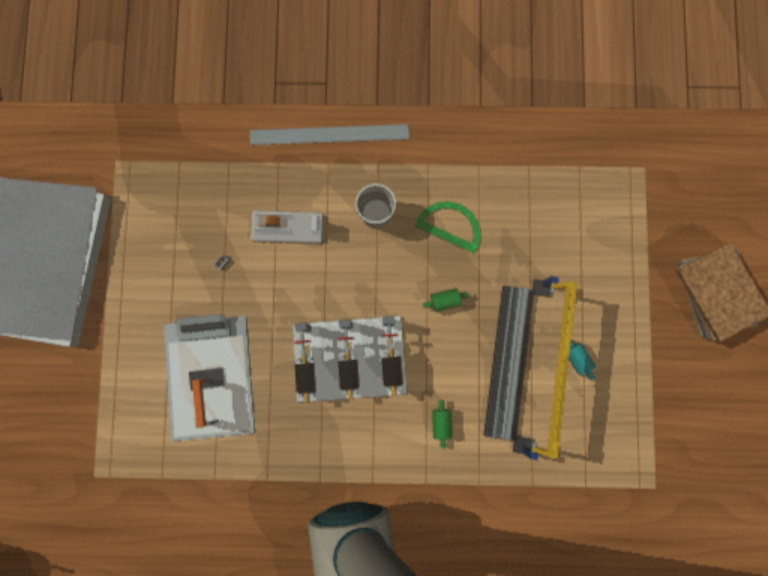

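View pics/side0.png

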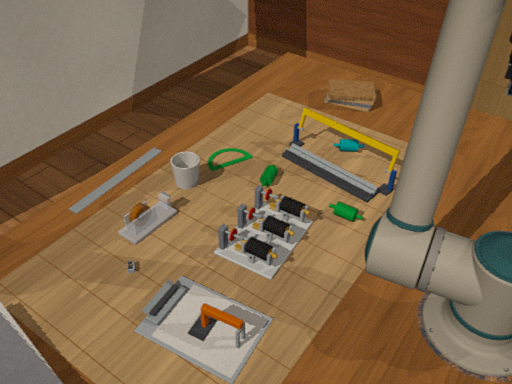

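The top view (shown at 1.5×) has the fork on the clipboard with its orange handle near (198,402). The three black rollers in the white rack are at (305,378), (348,374) and (391,371), with red collars above them. The V-block is near (508,362) and the yellow strap, standing open, near (565,370). Look-alikes to leave alone are the green rollers at (445,300) and (442,424), and the turquoise one at (582,360).

```bash
python3 - <<'E'
from h import *
d=load('top');im=d['pixels'];C=cloud(d);hsv=cv2.cvtColor(im,cv2.COLOR_BGR2HSV);H,S,V=[hsv[...,i].astype(int) for i in range(3)]
X,Y,Z=C[...,0],C[...,1],C[...,2]
def rep(n,m,minA=8):
    k,l,s,c=cv2.connectedComponentsWithStats(m.astype(np.uint8))
    for i in range(1,k):
        if s[i,4]<minA: continue
        p=C[l==i];r=cv2.minAreaRect(p[:,:2].astype(np.float32)*1000)
        print(n,s[i,4],'px',np.round(c[i]),'med',np.round(np.median(p,0),4),'rect',np.round(r[0],1),np.round(r[1],1),round(r[2],1),'z',np.round(np.percentile(p[:,2],[5,95]),3))
desk=(X<0.75)&(abs(Y)<.6)&(X>.2)
rep('orange',(H>5)&(H<14)&(S>200)&(V>150)&desk&(Z>.03),20)
rep('red',((H<5)|(H>172))&(S>120)&desk&(Z>.03),3)
rep('black',(V<60)&desk&(Z>.04)&(S<120),60)
rep('yellow',(H>20)&(H<32)&(S>170)&(V>120)&desk&(Z>.04),100)
rep('blue',(H>105)&(H<130)&(S>120)&desk,10)
rep('house',desk&(Z>.064)&(Z<.078)&(S<60)&(Y>-.1),10)
rep('vblk',desk&(Z>.008)&(Z<.035)&(S<90)&(Y<-.1),200)
rep('rack',desk&(S<60)&(Z>.004)&(Z<.014)&(V>130)&(Y<.2)&(Y>-.1),300)
rep('clip',desk&(S<60)&(V>110)&(Y>.17)&(X<.5),300)
rep('foot',desk&(Z>.004)&(Z<.02)&(V<75)&(S<90)&(Y>.17)&(X<.5),50)
E
```

```text
red 8 px [258. 223.] med [ 0.5242 -0.0259  0.0755] rect [524.2 -25.9] [ 0.2 19. ] 0.3 z [0.071 0.076]
red 8 px [230. 225.] med [0.5175 0.0497 0.075 ] rect [517.5  50.1] [ 0.3 19.1] 0.9 z [0.07  0.077]
red 6 px [200. 228.] med [0.5093 0.1307 0.0752] rect [509.4 131. ] [2.7 8.3] 1.4 z [0.074 0.077]
black 223 px [261. 247.] med [ 0.4594 -0.0338  0.0663] rect [459.6 -33.8] [48.6 32.9] 1.3 z [0.059 0.07 ]
black 226 px [232. 249.] med [0.4526 0.0446 0.0664] rect [454.4  17. ] [50.3 90.7] 5.5 z [0.06  0.071]
black 224 px [203. 252.] med [0.4456 0.1228 0.0665] rect [450.1  56.3] [ 52.2 169.5] 5.2 z [0.059 0.071]
black 532 px [233. 342.] med [0.2346 0.031  0.1625] rect [231.9  34.2] [ 16.1 126.3] 8.4 z [0.121 0.186]
black 416 px [255. 367.] med [ 0.2239 -0.0252  0.2984] rect [333.6 -39.5] [ 98.4 285.1] 76.2 z [0.201 0.391]
yellow 846 px [374. 247.] med [ 0.466  -0.325   0.1123] rect [ 489.4 -181.7] [308.  304.1] 82.7 z [0.094 0.118]
blue 28 px [354. 303.] med [ 0.3157 -0.2836  0.0636] rect [ 314.8 -287.1] [10.6  8.6] 84.9 z [0.027 0.068]
house 46 px [250. 146.] med [0.7338 0.0009 0.0737] rect
[... 389 characters left out ...]
4771 -0.0241  0.0679] rect [473.1 -28.1] [16.2 10.9] 1.0 z [0.066 0.071]
house 95 px [231. 248.] med [0.4557 0.0472 0.0681] rect [450.3  46.1] [48.5 24.7] 1.4 z [0.064 0.072]
house 87 px [201. 251.] med [0.4486 0.1278 0.0685] rect [444.  127.2] [49.  22.8] 6.6 z [0.065 0.072]
house 14 px [260. 247.] med [ 0.4584 -0.0311  0.068 ] rect [457.9 -31.3] [ 9.2 15. ] 76.9 z [0.066 0.07 ]
vblk 2129 px [339. 242.] med [ 0.4765 -0.2556  0.0151] rect [ 480.6 -259.3] [ 72.5 300.8] 84.5 z [0.009 0.026]
clip 2895 px [139. 261.] med [0.4092 0.3117 0.0041] rect [417.5 317.9] [183.1 162.6] 6.5 z [0.001 0.008]
foot 169 px [139. 251.] med [0.4411 0.3123 0.0095] rect [437.8 321. ] [30.4 63.3] 8.1 z [0.007 0.014]
```

```bash
python3 - <<'E'
from h import *
d=load('top');im=d['pixels'];C=cloud(d);hsv=cv2.cvtColor(im,cv2.COLOR_BGR2HSV);H,S,V=[hsv[...,i].astype(int) for i in range(3)]
X,Y,Z=C[...,0],C[...,1],C[...,2]
print(hsv[268,131],C[268,131])
def rep(n,m):
    p=C[m];r=cv2.minAreaRect(p[:,:2].astype(np.float32)*1000);l=cv2.fitLine(p[:,:2].astype(np.float32),cv2.DIST_HUBER,0,.01,.01).ravel()
    print(n,m.sum(),'med',np.round(np.median(p,0),4),'rect',np.round(r[0],1),np.round(r[1],1),'yaw',round(np.degrees(np.arctan(l[1]/l[0])),2),'z',np.round(np.percentile(p[:,2],[5,95]),3),'ext',np.round(p.min(0),3),np.round(p.max(0),3))
reg=(X<.5)&(X>.3)&(Y>.2)&(Y<.42)
rep('orange',reg&(Z>.06)&(Z<.08))
reg=(X<.65)&(X>.3)&(Y>-.32)&(Y<-.15)&(S<90)
rep('vedge',reg&(Z>.022)&(Z<.031)&(S<60))
rep('groove',reg&(Z>.01)&(Z<.017)&(S<60))
y=(H>20)&(H<32)&(S>150)&(Z>.085)&(X<.75)&(X>.25)&(Y<-.28); rep('strap',y)
for P in([.42,.32,.23],):print(togo(P))
# protrude objects
for n,u,v in(('cup',250,137),('tape',191,151),('prot',300,150)):print(n,np.round(C[v,u],3))
E
```

```text
[ 11 187 173] [0.3972586  0.31633616 0.06905927]
orange 197 med [0.3947 0.3133 0.069 ] rect [394.8 314.1] [85.5 14.7] yaw 8.43 z [0.062 0.073] ext [0.352 0.301 0.06 ] [0.437 0.327 0.075]
vedge 485 med [ 0.4736 -0.2575  0.0246] rect [ 466.2 -257.3] [ 59.2 310.9] yaw -6.66 z [0.022 0.028] ext [ 0.31  -0.292  0.022] [ 0.622 -0.224  0.031]
groove 977 med [ 0.4737 -0.2505  0.013 ] rect [ 475.8 -263.6] [ 88.2 327.2] yaw -6.19 z [0.01  0.016] ext [ 0.311 -0.318  0.01 ] [ 0.636 -0.211  0.017]
strap 848 med [ 0.4661 -0.3255  0.1126] rect [ 469.9 -325.2] [ 20.3 304.9] yaw -7.49 z [0.1   0.118] ext [ 0.319 -0.353  0.085] [ 0.621 -0.296  0.121]
[  0.19 -76.71 -49.16]
cup [0.781 0.003 0.005]
tape [0.727 0.17  0.044]
prot [ 0.745 -0.145 -0.001]
```

```bash
python3 -m creep '{"delta_pos": [[0,-5,-1],[0,-9,-3],[0,-13,-5],[0,-17,-8],[0,-21,-11],[0,-25,-14],[0,-29,-17],[0,-33,-20],[0,-37,-23],[0,-40,-26]], "dr": [[0.14,0,0],[0.14,0,0],[0.14,0,0],[0.14,0,0],[0.14,0,0],[0.14,0,0],[0.14,0,0],[0.14,0,0],[0.14,0,0],[0.14,0,0]]}' 1 40; python3 - <<'E'
from h import *
show();print(togo([.42,.318,.23]))
E
```

```text
clock: 1.1
position: [0.2973, -0.0944, 0.2312]
ee_rot: [0.049, 0.705, 0.049, -0.705]
contact_force: [0.2, -1.5, 1.1]
width: 0.0854
t 1.1 p [ 0.2973 -0.0944  0.2312] w 0.0854 F [ 0.2 -1.5  1.1]
R cols [[0.0, 0.137, -0.991], [0.0, -0.991, -0.137], [-1.0, -0.0, -0.0]] q [-0.53 -0.14  1.97  0.    1.32  0.9 ]
[  0.13 -39.16 -17.81]
```

```bash
python3 -m creep '{"delta_pos": [[0,-4,-3],[0,-8,-6],[0,-12,-8],[0,-16,-10],[0,-20,-12],[0,-24,-14],[0,-28,-16],[0,-32,-17.8],[0,-36,-17.8],[0,-39.2,-17.8]], "dr": [[0,0,0],[0,0,0],[0,0,0],[0,0,0],[0,0,0],[0,0,0],[0,0,0],[0,0,0],[0,0,0],[0,0,0]]}' ; python3 -m creep '{"delta_pos": [[0,0,0],[0,0,0]], "dr": [[0,0,0],[0,0,0]]}'; python3 - <<'E'
from h import *
show()
d=cam('wrist','w1.png');C=cloud(d);X,Y,Z=C[...,0],C[...,1],C[...,2]
m=(Z>.06)&(Z<.08)&(Y>.2)
p=C[m];r=cv2.minAreaRect(p[:,:2].astype(np.float32)*1000);print(m.sum(),r,np.percentile(p[:,2],[5,50,95]))
print(togo([.42,.318,.23]))
E
```

```text
clock: 2.1
position: [0.4201, 0.3179, 0.2305]
ee_rot: [-0.049, -0.705, -0.049, 0.706]
contact_force: [0.1, -0.5, -0.8]
width: 0.0852
clock: 2.3
position: [0.42, 0.3157, 0.2306]
ee_rot: [-0.05, -0.705, -0.049, 0.706]
contact_force: [1.0, -0.0, 0.1]
width: 0.0853
t 2.3 p [0.42   0.3157 0.2306] w 0.0853 F [ 1.  -0.   0.1]
R cols [[-0.001, 0.139, -0.99], [-0.002, -0.99, -0.139], [-1.0, 0.001, 0.001]] q [ 0.51  0.2   1.61 -0.    1.33  1.94]
1118 ((398.2818298339844, 316.55291748046875), (85.44490051269531, 14.009812355041504), 8.76120376586914) [0.06752052 0.06921087 0.070411  ]
[ 0.08 -0.3  -0.03]
```

View pics/w1.png

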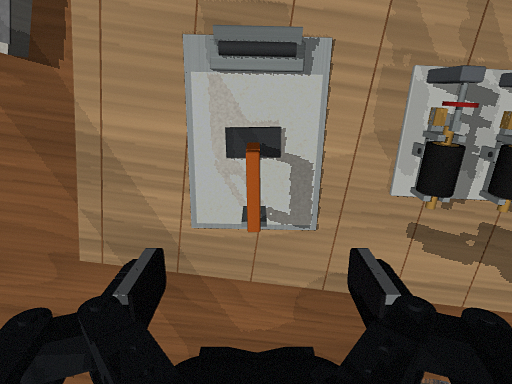

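The close view shows the orange handle from (253,145) to (253,230), with the dark foot plate at (253,142) and the tines at the lower end near (253,215). It is standing on the clipboard, top 69–70 mm up as expected. I'll lower to it.

```bash
python3 -m creep '{"delta_pos": [[3,-0.42,-0.34],[7,-0.42,-0.34],[10,-0.42,-0.34],[13,-0.42,-0.34],[15.5,-0.42,-0.34],[17.5,-0.42,-0.34],[18.9,-0.42,-0.34],[18.9,-0.42,-0.34],[18.9,-0.42,-0.34]], "dr": [[-0.013,0,0],[-0.013,0,0],[-0.013,0,0],[-0.013,0,0],[-0.013,0,0],[-0.013,0,0],[-0.013,0,0],[-0.013,0,0],[-0.013,0,0]]}' ; python3 -m creep '{"delta_pos": [[0,0,0],[0,0,0],[0,0,0],[0,0,0],[0,0,0],[0,0,0],[0,0,0],[0,0,0]], "dr": [[0,0,0],[0,0,0],[0,0,0],[0,0,0],[0,0,0],[0,0,0],[0,0,0],[0,0,0]]}' -1 60; python3 -c "
from h import *
show()"
```

```text
clock: 3.25
position: [0.4237, 0.3193, 0.0426]
ee_rot: [0.053, 0.705, 0.053, -0.705]
contact_force: [-0.3, -0.3, -0.5]
width: 0.0857
clock: 4.05
position: [0.4233, 0.3204, 0.0425]
ee_rot: [0.053, 0.705, 0.053, -0.705]
contact_force: [-0.3, -0.2, 3.7]
width: 0.013
t 4.05 p [0.4233 0.3204 0.0425] w 0.013 F [-0.3 -0.2  3.7]
R cols [[0.0, 0.15, -0.989], [0.0, -0.989, -0.15], [-1.0, -0.0, -0.0]] q [ 0.52  0.39  1.87 -0.    0.89  1.94]
```

```bash
python3 -m creep '{"delta_pos": [[-2,0,0],[-5,0,0],[-8,0,0],[-11,0,0],[-14,0,0],[-17,0,0],[-17,0,0],[-17,0,0]], "dr": [[0,0,0],[0,0,0],[0,0,0],[0,0,0],[0,0,0],[0,0,0],[0,0,0],[0,0,0]]}'; python3 - <<'E'
from h import *
show()
for n in('wrist','top'):
    d=load(n);C=cloud(d);im=d['pixels'];hsv=cv2.cvtColor(im,cv2.COLOR_BGR2HSV);H,S,V=[hsv[...,i].astype(int) for i in range(3)]
    X,Y,Z=C[...,0],C[...,1],C[...,2];g=(Y<.2)&(Y>-.09)&(X>.36)&(X<.6)
    for nm,m in(('red',g&((H<6)|(H>172))&(S>120)&(Z>.03)),('house',g&(X>.515)&(Z>.06)&(S<90)&(Z<.08)),('axle',g&(H>12)&(H<30)&(S>110)&(V>70)&(Z>.035)),('roller',g&(V<60)&(Z>.055)&(X<.5))):
        k,l,s,c=cv2.connectedComponentsWithStats(m.astype(np.uint8))
        for i in range(1,k):
            if s[i,4]<5: continue
            p=C[l==i];print(n,nm,s[i,4],'med',np.round(np.median(p,0),4),'min',np.round(p.min(0),4),'max',np.round(p.max(0),4))
E
```

```text
clock: 4.85
position: [0.423, 0.3202, 0.2118]
ee_rot: [-0.053, -0.705, -0.053, 0.705]
contact_force: [0.2, -0.4, -2.2]
width: 0.013
t 4.85 p [0.423  0.3202 0.2118] w 0.013 F [ 0.2 -0.4 -2.2]
R cols [[-0.0, 0.15, -0.989], [-0.0, -0.989, -0.15], [-1.0, 0.0, 0.0]] q [ 0.52  0.22  1.63 -0.    1.29  1.94]
wrist red 156 med [0.5113 0.1398 0.0721] min [0.5087 0.1225 0.0531] max [0.5145 0.148  0.0758]
wrist house 591 med [0.5365 0.1358 0.0683] min [0.5152 0.1235 0.06  ] max [0.5463 0.1474 0.0708]
wrist axle 166 med [0.4799 0.1321 0.0556] min [0.4714 0.1185 0.0436] max [0.4901 0.1404 0.0602]
wrist axle 108 med [0.4083 0.1249 0.0541] min [0.4021 0.1186 0.0493] max [0.4198 0.1329 0.0656]
wrist axle 107 med [0.4152 0.0454 0.0539] min [0.4099 0.0389 0.0469] max [0.4243 0.0491 0.0557]
wrist roller 1748 med [0.4476 0.133  0.0661] min [0.4176 0.1093 0.055 ] max [0.4736 0.1463 0.0704]
wrist roller 502 med [0.4447 0.0613 0.06  ] min [0.4269 0.0525 0.055 ] max [0.4786 0.0665 0.0671]
top red 8 med [ 0.5242 -0.0259  0.0755] min [ 0.5241 -0.0354  0.0697] max [ 0.5244 -0.0164  0.0764]
top red 8 med [0.5175
[... 734 characters left out ...]
6 0.0521 0.064 ]
top axle 15 med [0.4757 0.1284 0.0568] min [0.4701 0.1254 0.0523] max [0.4812 0.1321 0.0616]
top axle 20 med [ 0.4242 -0.0371  0.0545] min [ 0.4161 -0.04    0.0526] max [ 0.4331 -0.0341  0.0702]
top axle 20 med [0.4173 0.042  0.0539] min [0.4092 0.039  0.0519] max [0.4263 0.045  0.0701]
top axle 17 med [0.4078 0.1213 0.0548] min [0.3996 0.1182 0.0503] max [0.416  0.1243 0.057 ]
top roller 222 med [ 0.4595 -0.0338  0.0664] min [ 0.4351 -0.0504  0.0554] max [ 0.4842 -0.017   1.085 ]
top roller 226 med [0.4526 0.0446 0.0664] min [ 0.4257 -0.0257  0.0558] max [0.4838 0.062  1.085 ]
top roller 223 med [0.4455 0.1228 0.0666] min [ 0.419  -0.0257  0.0555] max [0.4838 0.141  1.085 ]
```

```bash
python3 -m creep '{"delta_pos": [[0,3,-2],[0,6,-4],[0,10,-6],[0,14,-8],[0,18,-10],[0,20.4,-11.1],[3,20.4,-11.1],[6.2,20.4,-11.1],[6.2,20.4,-11.1],[6.2,20.4,-11.1]], "dr": [[0,0,0],[0.063,0,0],[0.063,0,0],[0.063,0,0],[0.063,0,0],[0.063,0,0],[0.063,0,0],[0.063,0,0],[0.063,0,0],[0.063,0,0]]}'; python3 - <<'E'
from h import *
show();cam('wrist','w2.png')
a=cam('side')['pixels'];cv2.imwrite('pics/s2.png',cv2.resize(a[170:290,170:350],None,fx=4,fy=4))
E
```

```text
clock: 5.85
position: [0.5625, 0.1352, 0.1486]
ee_rot: [-0.031, -0.705, -0.031, 0.708]
contact_force: [-0.6, 0.0, -0.4]
width: 0.0129
t 5.85 p [0.5625 0.1352 0.1486] w 0.0129 F [-0.6  0.  -0.4]
R cols [[-0.004, 0.088, -0.996], [-0.001, -0.996, -0.088], [-1.0, 0.0, 0.004]] q [ 0.12  0.34  1.62 -0.    1.18  1.6 ]
```

View pics/w2.png

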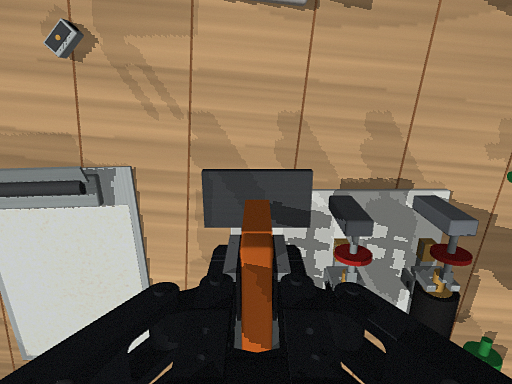

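View pics/s2.png

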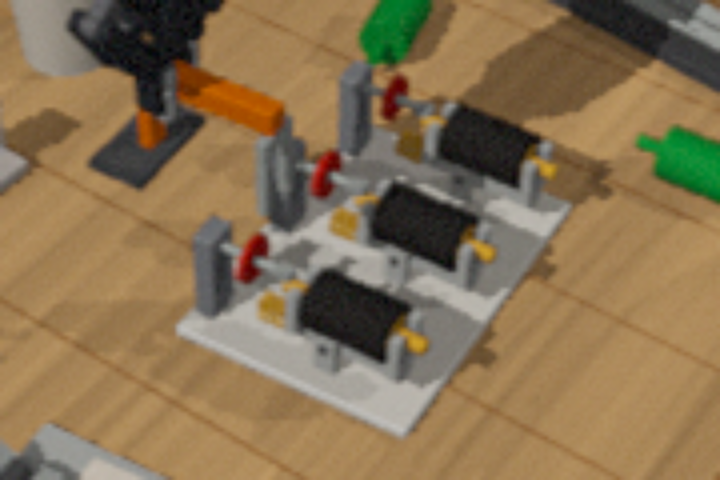

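```bash
python3 - <<'E'
from h import *
s,_=st();tcp=np.array(s['position'])
e=np.array([np.cos(np.radians(5)),np.sin(np.radians(5))]);n=np.array([-e[1],e[0]])
cam('top')
for nm in('wrist','side','top'):
    d=load(nm);C=cloud(d);im=d['pixels'];hsv=cv2.cvtColor(im,cv2.COLOR_BGR2HSV);H,S,V=[hsv[...,i].astype(int) for i in range(3)]
    X,Y,Z=C[...,0],C[...,1],C[...,2];g=(Y<.2)&(Y>-.09)&(X>.36)&(X<.66)
    for o,m in(('red',g&((H<6)|(H>172))&(S>120)&(Z>.04)&(Z<.082)),('hand',g&(H>5)&(H<17)&(S>150)&(Z>.15)&(Z<.18)),('tine',g&(Z>.095)&(Z<.145)&(S<80)&(X<.53)),('axle',g&(H>12)&(H<30)&(S>110)&(V>70)&(Z>.045)&(Z<.062))):
        k,l,ss,c=cv2.connectedComponentsWithStats(m.astype(np.uint8))
        for i in range(1,k):
            if ss[i,4]<6: continue
            p=C[l==i];q=(p[:,:2]-tcp[:2])@np.array([e,n]).T*1000
            print(nm,o,ss[i,4],'alongx med %.1f [%.1f %.1f] lateral med %.1f [%.1f %.1f] mid %.1f'%(np.median(q[:,0]),*np.percentile(q[:,0],[2,98]),np.median(q[:,1]),*np.percentile(q[:,1],[2,98]),np.percentile(q[:,1],[2,98]).mean()),'z',np.round(np.percentile(p[:,2],[2,98]),3))
E
```

```text
wrist red 589 alongx med -50.4 [-53.9 -49.5] lateral med -76.3 [-91.1 -64.4] mid -77.8 z [0.048 0.075]
wrist red 612 alongx med -50.2 [-53.5 -49.4] lateral med -155.2 [-171.2 -143.9] mid -157.5 z [0.047 0.075]
wrist hand 3982 alongx med -2.2 [-35.5 15.6] lateral med 0.5 [-6.2 6.8] mid 0.3 z [0.153 0.177]
wrist tine 156 alongx med -64.7 [-65.6 -63.9] lateral med 11.8 [9.9 13.6] mid 11.7 z [0.124 0.144]
wrist tine 180 alongx med -64.8 [-65.7 -63.9] lateral med -11.0 [-13.0 -8.8] mid -10.9 z [0.124 0.145]
wrist axle 41 alongx med -76.6 [-83.6 -73.0] lateral med -74.6 [-76.9 -73.5] mid -75.2 z [0.047 0.056]
wrist axle 247 alongx med -89.3 [-91.8 -74.1] lateral med -157.0 [-167.4 -150.0] mid -158.7 z [0.051 0.061]
side red 34 alongx med -55.1 [-56.7 -52.9] lateral med -158.2 [-173.0 -146.7] mid -159.9 z [0.051 0.076]
side red 51 alongx med -55.0 [-56.8 -51.9] lateral med -76.4 [-91.7 -66.1] mid -78.9 z [0.05  0.077]
side red 53 alongx med -55.3 [-56.7 -53.5] lateral med 3.5 [-12.2 14.1] mid 1.0 z [0.046 0.076]
side hand 256 alongx med -43.2 [-70.4 -9.9] lateral med 4.2 [-6.9 7.3] mid 0.2 
[... 1132 characters left out ...]
nd 67 alongx med -49.6 [-69.2 -27.8] lateral med -2.0 [-7.0 3.1] mid -1.9 z [0.176 0.18 ]
top axle 14 alongx med -86.6 [-92.1 -80.9] lateral med -159.2 [-162.2 -156.2] mid -159.2 z [0.053 0.061]
top axle 10 alongx med -86.5 [-92.0 -83.5] lateral med -79.5 [-82.3 -76.7] mid -79.5 z [0.054 0.06 ]
top axle 15 alongx med -89.0 [-94.6 -83.4] lateral med 0.3 [-2.4 4.0] mid 0.8 z [0.053 0.06 ]
top axle 18 alongx med -156.0 [-162.8 -149.3] lateral med -159.8 [-162.9 -156.6] mid -159.8 z [0.051 0.057]
top axle 18 alongx med -155.9 [-162.8 -149.0] lateral med -80.4 [-83.4 -77.1] mid -80.3 z [0.052 0.059]
top axle 17 alongx med -157.3 [-165.2 -148.9] lateral med -0.6 [-3.7 2.7] mid -0.5 z [0.053 0.059]
```

The wrist and side views agree: the collars are about 1–2 mm to the +lateral side of the tines, and the tines are centred in the bare-shaft gap to within 2 mm. Correcting and lowering.

```bash
python3 -m creep '{"delta_pos": [[0,-0.13,-0.15],[1,-0.13,-0.15],[2,-0.13,-0.15],[3,-0.13,-0.15],[4,-0.13,-0.15],[5,-0.13,-0.15],[6,-0.13,-0.15],[6,-0.13,-0.15],[6,-0.13,-0.15]], "dr": [[0,0,0],[0,0,0],[0,0,0],[0,0,0],[0,0,0],[0,0,0],[0,0,0],[0,0,0],[0,0,0]]}'; python3 - <<'E'
from h import *
show()
a=cam('side')['pixels'];cv2.imwrite('pics/s3.png',cv2.resize(a[190:280,190:320],None,fx=5,fy=5))
E
```

```text
clock: 6.9
position: [0.565, 0.1367, 0.0899]
ee_rot: [-0.031, -0.706, -0.031, 0.707]
contact_force: [0.0, -0.1, -1.3]
width: 0.013
t 6.9 p [0.565  0.1367 0.0899] w 0.013 F [ 0.  -0.1 -1.3]
R cols [[-0.001, 0.088, -0.996], [-0.0, -0.996, -0.088], [-1.0, 0.0, 0.001]] q [ 0.12  0.4   1.7  -0.    1.05  1.6 ]
```

View pics/s3.png

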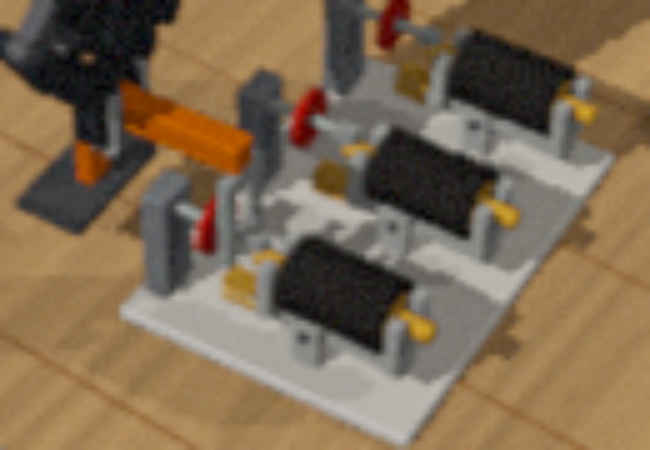

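The crop shows the tines at (230,215) straddling shaft c between the collar and the axle end, with no contact force. Pushing now.

```bash
python3 -m creep '{"delta_pos": [[0,0,-0.2],[0,0,-0.4],[0,0,-0.6],[0,0,-0.8],[0,0,-1.0],[0,0,-1.2],[0,0,-1.2],[0,0,-1.2]], "dr": [[0,0,0],[0,0,0],[0,0,0],[0,0,0],[0,0,0],[0,0,0],[0,0,0],[0,0,0]]}';  python3 -m creep '{"delta_pos": [[0,0,-0.3],[0,0,-0.6],[0,0,-0.9],[0,0,-0.9],[0,0,-0.9]], "dr": [[0,0,0],[0,0,0],[0,0,0],[0,0,0],[0,0,0]]}'
```

```text
clock: 7.75
position: [0.5764, 0.1378, 0.0901]
ee_rot: [-0.031, -0.706, -0.031, 0.707]
contact_force: [-2.9, 0.7, -1.1]
width: 0.0131
clock: 8.25
position: [0.5856, 0.1386, 0.0901]
ee_rot: [-0.031, -0.706, -0.031, 0.707]
contact_force: [-3.2, 0.3, -1.2]
width: 0.0128
```

```bash
cat > coll.py <<'E'
from h import *
e=np.array([np.cos(np.radians(5)),np.sin(np.radians(5))]);n=np.array([-e[1],e[0]]);o=np.array([.4465,.1245])
d=cam('side');C=cloud(d);hsv=cv2.cvtColor(d['pixels'],cv2.COLOR_BGR2HSV);H,S,V=[hsv[...,i].astype(int) for i in range(3)]
X,Y,Z=C[...,0],C[...,1],C[...,2];g=(Y<.2)&(Y>-.09)&(X>.36)&(X<.66)
def rp(nm,m,k0=6):
    k,l,s,c=cv2.connectedComponentsWithStats(m.astype(np.uint8))
    for i in range(1,k):
        if s[i,4]<k0: continue
        p=C[l==i];q=(p[:,:2]-o)@np.array([e,n]).T*1000
        print(nm,s[i,4],'x med %.1f [%.1f %.1f] y %.1f'%(np.median(q[:,0]),*np.percentile(q[:,0],[2,98]),np.percentile(q[:,1],[2,98]).mean()),'z',np.round(np.percentile(p[:,2],[2,98]),3))
rp('red',g&((H<6)|(H>172))&(S>120)&(Z>.04)&(Z<.082))
rp('axle',g&(H>12)&(H<30)&(S>110)&(V>70)&(Z>.03)&(Z<.09),10)
show()
E
python3 coll.py
```

```text
red 35 x med 63.4 [62.2 64.8] y -159.4 z [0.05  0.075]
red 48 x med 63.4 [62.3 65.9] y -77.8 z [0.049 0.078]
red 7 x med 76.1 [74.5 77.9] y -4.4 z [0.059 0.077]
red 12 x med 76.5 [73.7 82.2] y 13.0 z [0.048 0.072]
axle 14 x med 97.2 [96.2 99.3] y -149.1 z [0.031 0.07 ]
axle 15 x med 37.1 [23.7 43.5] y -155.4 z [0.054 0.066]
axle 30 x med 51.0 [42.5 58.4] y -157.9 z [0.031 0.037]
axle 28 x med -37.3 [-44.0 -25.5] y -161.1 z [0.047 0.059]
axle 27 x med 149.7 [145.7 153.7] y 5.2 z [0.06 0.08]
axle 13 x med 171.7 [170.0 173.4] y 14.6 z [0.053 0.06 ]
axle 14 x med 37.4 [25.3 42.7] y -75.6 z [0.052 0.068]
axle 28 x med 50.6 [42.0 57.2] y -77.9 z [0.031 0.036]
axle 35 x med -37.5 [-44.0 -25.7] y -81.1 z [0.047 0.059]
axle 81 x med 41.9 [10.8 55.4] y 3.5 z [0.032 0.069]
axle 30 x med -44.8 [-51.2 -35.3] y 1.0 z [0.037 0.048]
t 8.3 p [0.5856 0.1386 0.0901] w 0.0128 F [-4.7  0.1 -1.6]
R cols [[-0.001, 0.088, -0.996], [-0.0, -0.996, -0.088], [-1.0, 0.0, 0.001]] q [ 0.12  0.42  1.65 -0.    1.07  1.6 ]
```

Roller c has tipped: its rear axle dropped to about 43 mm and the collar travelled about 13 mm. Backing off, lifting, and going to dock b at 80 mm along −y of the rack.

```bash
python3 -m creep '{"delta_pos": [[0,0,0.5],[0,0,1.0],[0,0,1.5],[0,0,1.9],[-2,0,1.9],[-4,0,1.9],[-6,0,1.9],[-6,0,1.9]], "dr": [[0,0,0],[0,0,0],[0,0,0],[0,0,0],[0,0,0],[0,0,0],[0,0,0],[0,0,0]]}'; python3 -m creep '{"delta_pos": [[0,3,0.2],[0,6,0.2],[0,8,0.2],[0,8,0.2],[0,8,0.2]], "dr": [[0,0,0],[0,0,0],[0,0,0],[0,0,0],[0,0,0]]}'; python3 - <<'E'
from h import *
show();s,_=st()
e=np.array([np.cos(np.radians(5)),np.sin(np.radians(5))]);n=np.array([-e[1],e[0]])
print('rel to c insertion: ',(np.array(s['position'])[:2]-[.565,.1367])@np.array([e,n]).T*1000)
E
```

```text
clock: 9.1
position: [0.5705, 0.1373, 0.1537]
ee_rot: [0.031, 0.71, 0.031, -0.703]
contact_force: [0.6, 1.0, -1.9]
width: 0.0129
clock: 9.6
position: [0.5721, 0.057, 0.1496]
ee_rot: [-0.03, -0.706, -0.031, 0.706]
contact_force: [0.4, 1.3, -1.0]
width: 0.0131
t 9.6 p [0.5721 0.057  0.1496] w 0.0131 F [ 0.4  1.3 -1. ]
R cols [[-0.0, 0.086, -0.996], [0.001, -0.996, -0.086], [-1.0, -0.001, -0.0]] q [-0.02  0.33  1.63  0.    1.18  1.46]
rel to c insertion:  [  0.15504953 -79.98294735]
```

```bash
python3 -m creep '{"delta_pos": [[1,0,0],[2,0,0],[3,0,0],[4,0,0],[5,0,0],[6,0,0],[6,0,0],[6,0,0]], "dr": [[0,0,0],[0,0,0],[0,0,0],[0,0,0],[0,0,0],[0,0,0],[0,0,0],[0,0,0]]}'; python3 -m creep '{"delta_pos": [[0,0,-0.3],[0,0,-0.6],[0,0,-0.9],[0,0,-1.2],[0,0,-1.5],[0,0,-1.8],[0,0,-2.1],[0,0,-2.2],[0,0,-2.2]], "dr": [[0,0,0],[0,0,0],[0,0,0],[0,0,0],[0,0,0],[0,0,0],[0,0,0],[0,0,0],[0,0,0]]}'; python3 coll.py
```

```text
clock: 10.4
position: [0.572, 0.057, 0.09]
ee_rot: [-0.031, -0.706, -0.031, 0.707]
contact_force: [-0.2, -0.1, -1.8]
width: 0.0123
clock: 11.3
position: [0.5936, 0.059, 0.0901]
ee_rot: [-0.031, -0.706, -0.031, 0.707]
contact_force: [-4.2, -0.5, 0.1]
width: 0.0133
red 43 x med 63.6 [61.8 66.3] y -158.5 z [0.051 0.076]
red 7 x med 78.3 [76.3 80.7] y -66.1 z [0.06  0.071]
red 53 x med 63.1 [61.6 65.6] y 2.2 z [0.047 0.076]
axle 27 x med 150.4 [147.3 164.3] y -79.8 z [0.058 0.084]
axle 14 x med 35.9 [22.7 42.7] y -155.4 z [0.052 0.068]
axle 29 x med 50.2 [43.1 58.7] y -158.7 z [0.03  0.037]
axle 28 x med -37.4 [-44.1 -25.3] y -162.0 z [0.048 0.059]
axle 48 x med 47.4 [40.3 55.4] y -78.9 z [0.033 0.047]
axle 24 x med 21.2 [10.0 32.2] y -74.5 z [0.058 0.069]
axle 25 x med -45.2 [-51.9 -35.6] y -78.6 z [0.036 0.045]
axle 26 x med 22.1 [9.6 30.6] y 4.7 z [0.057 0.071]
axle 51 x med 46.9 [39.6 56.7] y 1.6 z [0.034 0.047]
axle 30 x med -44.7 [-52.1 -35.0] y 1.2 z [0.037 0.048]
t 11.35 p [0.5936 0.0589 0.0902] w 0.0128 F [-4.5 -1.   0.9]
R cols [[-0.001, 0.088, -0.996], [-0.0, -0.996, -0.088], [-1.0, 0.0, 0.001]] q [-0.02  0.42  1.66 -0.    1.06  1.47]
```

Roller b has tipped too, and c is still up. On to a.

```bash
python3 -m creep '{"delta_pos": [[0,0,0.5],[0,0,1.0],[0,0,1.5],[0,0,2.0],[-2,0,2.1],[-4,0,2.1],[-6,0,2.1],[-6,0,2.1]], "dr": [[0,0,0],[0,0,0],[0,0,0],[0,0,0],[0,0,0],[0,0,0],[0,0,0],[0,0,0]]}'; python3 -m creep '{"delta_pos": [[0,3,0.1],[0,6,0.1],[0,8,0.1],[0,8,0.1],[0,8,0.1]], "dr": [[0,0,0],[0,0,0],[0,0,0],[0,0,0],[0,0,0]]}'; python3 - <<'E'
from h import *
show();s,_=st()
e=np.array([np.cos(np.radians(5)),np.sin(np.radians(5))]);n=np.array([-e[1],e[0]])
print('rel to c insertion: ',(np.array(s['position'])[:2]-[.565,.1367])@np.array([e,n]).T*1000)
E
```

```text
clock: 12.15
position: [0.5764, 0.0572, 0.1536]
ee_rot: [0.031, 0.71, 0.031, -0.703]
contact_force: [0.8, -0.0, -1.4]
width: 0.0128
clock: 12.65
position: [0.579, -0.0226, 0.1495]
ee_rot: [-0.03, -0.706, -0.031, 0.707]
contact_force: [0.2, 0.5, -2.1]
width: 0.0131
t 12.65 p [ 0.579  -0.0226  0.1495] w 0.0131 F [ 0.2  0.5 -2.1]
R cols [[-0.0, 0.086, -0.996], [0.001, -0.996, -0.086], [-1.0, -0.001, 0.0]] q [-0.16  0.34  1.62  0.    1.18  1.32]
rel to c insertion:  [ 9.94093314e-02 -1.59876575e+02]
```

```bash
python3 -m creep '{"delta_pos": [[1,0,0],[2,0,0],[3,0,0],[4,0,0],[5,0,0],[6,0,0],[6,0,0],[6,0,0]], "dr": [[0,0,0],[0,0,0],[0,0,0],[0,0,0],[0,0,0],[0,0,0],[0,0,0],[0,0,0]]}'; python3 -m creep '{"delta_pos": [[0,0,-0.3],[0,0,-0.6],[0,0,-0.9],[0,0,-1.2],[0,0,-1.5],[0,0,-1.8],[0,0,-2.1],[0,0,-2.2],[0,0,-2.2]], "dr": [[0,0,0],[0,0,0],[0,0,0],[0,0,0],[0,0,0],[0,0,0],[0,0,0],[0,0,0],[0,0,0]]}'; python3 coll.py
```

```text
clock: 13.45
position: [0.5791, -0.0227, 0.09]
ee_rot: [-0.031, -0.706, -0.031, 0.707]
contact_force: [-0.1, -0.2, -1.5]
width: 0.013
clock: 14.35
position: [0.6006, -0.0207, 0.0901]
ee_rot: [-0.031, -0.706, -0.031, 0.707]
contact_force: [-4.2, -0.7, 0.4]
width: 0.0129
red 12 x med 78.6 [75.7 79.7] y -146.5 z [0.056 0.077]
red 48 x med 63.3 [62.0 65.1] y -77.6 z [0.049 0.075]
red 51 x med 63.1 [61.4 64.4] y 2.6 z [0.05  0.076]
axle 28 x med 149.2 [147.6 162.3] y -160.3 z [0.06  0.084]
axle 30 x med 19.7 [9.2 32.4] y -159.6 z [0.054 0.072]
axle 36 x med 49.6 [39.3 56.1] y -159.7 z [0.034 0.047]
axle 24 x med -45.0 [-52.1 -35.7] y -157.1 z [0.035 0.045]
axle 24 x med 21.9 [9.8 31.1] y -74.2 z [0.057 0.07 ]
axle 47 x med 47.9 [39.6 55.1] y -78.9 z [0.035 0.046]
axle 25 x med -45.6 [-51.4 -35.9] y -78.8 z [0.035 0.046]
axle 27 x med 22.4 [10.5 30.6] y 3.6 z [0.057 0.069]
axle 52 x med 46.8 [38.8 55.6] y 1.7 z [0.033 0.046]
axle 30 x med -45.1 [-51.5 -34.6] y 0.1 z [0.037 0.046]
t 14.4 p [ 0.6006 -0.0207  0.0901] w 0.0129 F [-4.2 -2.2 -0.7]
R cols [[-0.001, 0.088, -0.996], [-0.0, -0.996, -0.088], [-1.0, 0.0, 0.001]] q [-0.15  0.42  1.65 -0.    1.07  1.33]
```

All three rollers are tipped. Backing off a and returning the tool to the clipboard.

```bash
python3 -m creep '{"delta_pos": [[0,0,0.5],[0,0,1.0],[0,0,1.5],[0,0,2.0],[-2,0,2.1],[-4,0,2.1],[-6,0,2.1],[-8,0,2.1],[-8,0,2.1]], "dr": [[0,0,0],[0,0,0],[0,0,0],[0,0,0],[0,0,0],[0,0,0],[0,0,0],[0,0,0],[0,0,0]]}'; python3 - <<'E'
from h import *
show();print(togo([.420,.320,.17]))
E
python3 coll.py | grep axle
```

```text
clock: 15.3
position: [0.5833, -0.0228, 0.1737]
ee_rot: [0.031, 0.71, 0.03, -0.703]
contact_force: [0.8, 0.7, -0.7]
width: 0.013
t 15.3 p [ 0.5833 -0.0228  0.1737] w 0.013 F [ 0.8  0.7 -0.7]
R cols [[0.01, 0.087, -0.996], [-0.001, -0.996, -0.088], [-1.0, 0.002, -0.01]] q [-0.16  0.32  1.59  0.    1.22  1.32]
[  0.18 -35.57  13.27]
axle 31 x med 20.7 [8.2 31.5] y -159.7 z [0.053 0.072]
axle 31 x med 48.4 [40.0 56.1] y -159.4 z [0.04  0.047]
axle 24 x med -44.6 [-51.0 -36.5] y -158.4 z [0.034 0.047]
axle 47 x med 47.7 [39.4 55.6] y -78.7 z [0.034 0.046]
axle 21 x med 21.1 [10.3 31.0] y -75.5 z [0.058 0.07 ]
axle 25 x med -45.0 [-51.0 -35.6] y -79.1 z [0.035 0.047]
axle 26 x med 20.7 [10.6 30.6] y 5.2 z [0.057 0.068]
axle 50 x med 47.3 [38.9 56.7] y 1.2 z [0.035 0.046]
axle 31 x med -45.5 [-51.8 -34.8] y 1.0 z [0.038 0.048]
```

```bash
python3 -m creep '{"delta_pos": [[0,-4,1.5],[0,-8,3],[0,-12,4.5],[0,-16,6],[0,-20,7.5],[0,-24,9],[0,-28,10.5],[0,-32,12],[0,-35.6,13.3],[0,-35.6,13.3]], "dr": [[0,0,0],[0,0,0],[0,0,0],[0,0,0],[0,0,0],[0,0,0],[0,0,0],[0,0,0],[0,0,0],[0,0,0]]}'; python3 -m creep '{"delta_pos": [[0,0,0],[0,0,0]], "dr": [[0,0,0],[0,0,0]]}' ; python3 - <<'E'
from h import *
show();print(togo([.421,.320,.044]))
E
```

```text
clock: 16.35
position: [0.4137, 0.3243, 0.1689]
ee_rot: [-0.032, -0.706, -0.034, 0.707]
contact_force: [0.4, 0.0, -1.5]
width: 0.0132
clock: 16.55
position: [0.4164, 0.3197, 0.1694]
ee_rot: [-0.031, -0.706, -0.031, 0.707]
contact_force: [-0.1, 0.0, -1.7]
width: 0.0129
t 16.55 p [0.4164 0.3197 0.1694] w 0.0129 F [-0.1  0.  -1.7]
R cols [[-0.001, 0.087, -0.996], [-0.001, -0.996, -0.087], [-1.0, 0.001, 0.001]] q [ 0.52  0.25  1.71 -0.    1.19  2.01]
[ 1.254e+01 -1.000e-02 -4.700e-01]
```

```bash
python3 -m creep '{"delta_pos": [[3,0,-0.5],[6,0,-0.5],[9,0,-0.5],[11,0,-0.5],[12,0,-0.5],[12.4,0,-0.5],[12.6,0,-0.5],[12.7,0,-0.5],[12.75,0,-0.5],[12.75,0,-0.5]], "dr": [[0,0,0],[0,0,0],[0,0,0],[0,0,0],[0,0,0],[0,0,0],[0,0,0],[0,0,0],[0,0,0],[0,0,0]]}'; python3 -m creep '{"delta_pos": [[0,0,0],[0,0,0],[0,0,0],[0,0,0],[0,0,0],[0,0,0]], "dr": [[0,0,0],[0,0,0],[0,0,0],[0,0,0],[0,0,0],[0,0,0]]}' 0.2;python3 -m creep '{"delta_pos": [[0,0,0],[0,0,0],[-3,0,0],[-7,0,0],[-11,0,0],[-15,0,0],[-18,0,0],[-18,0,0],[-18,0,0]], "dr": [[0,0,0],[0,0,0],[0,0,0],[0,0,0],[0,0,0],[0,0,0],[0,0,0],[0,0,0],[0,0,0]]}' 1; python3 - <<'E'
from h import *
show();d=cam('side');C=cloud(d);hsv=cv2.cvtColor(d['pixels'],cv2.COLOR_BGR2HSV)
m=(hsv[...,0]>5)&(hsv[...,0]<17)&(hsv[...,1]>150)&(C[...,1]>.25)&(C[...,1]<.4)&(C[...,0]<.47)&(C[...,0]>.33)&(C[...,2]>.04)
p=C[m];print(m.sum(),p.min(0),p.max(0),np.median(p,0))
E
```

```text
clock: 17.55
position: [0.4218, 0.3211, 0.0435]
ee_rot: [0.031, 0.707, 0.031, -0.706]
contact_force: [-1.1, -0.5, -1.5]
width: 0.013
clock: 18.15
position: [0.4214, 0.3209, 0.0428]
ee_rot: [0.031, 0.706, 0.031, -0.706]
contact_force: [-0.2, -0.5, -0.3]
width: 0.0513
clock: 19.05
position: [0.4214, 0.3209, 0.2232]
ee_rot: [0.031, 0.707, 0.031, -0.706]
contact_force: [0.4, 0.5, 0.4]
width: 0.0854
t 19.05 p [0.4214 0.3209 0.2232] w 0.0854 F [0.4 0.5 0.4]
R cols [[0.001, 0.088, -0.996], [0.001, -0.996, -0.088], [-1.0, -0.0, -0.001]] q [ 0.52  0.21  1.61 -0.    1.31  2.  ]
449 [0.35165473 0.25648453 0.04062668] [0.4359547  0.36981581 0.48986557] [0.39512244 0.32127321 0.06927385]
```

The fork is released and standing (handle top about 70 mm). Moving above roller c and taking a close look.

```bash
python3 -m creep '{"delta_pos": [[0,4,0],[0,8,0],[0,12,0],[0,16,0],[0,19.6,0],[0,19.6,0],[0,19.6,0],[0,19.6,0]], "dr": [[0,0,0],[0,0,0],[0,0,0],[0,0,0],[0,0,0],[0,0,0],[0,0,0],[0,0,0]]}' 0.4; python3 - <<'E'
from h import *
show();d=cam('wrist','w4.png');C=cloud(d)
e=np.array([np.cos(np.radians(5)),np.sin(np.radians(5))]);n=np.array([-e[1],e[0]]);o=np.array([.4465,.1245])
Q=(C[...,:2]-o)@np.array([e,n]).T*1000
# height map around dock c: per x (rows) y(cols)
for x0 in range(-50,60,8):
    print(x0,[int(1000*np.max(C[...,2][(abs(Q[...,0]-x0)<4)&(abs(Q[...,1]-y0)<2)&(C[...,2]<.1)],initial=-1)) for y0 in range(-44,45,4)])
m=(cv2.cvtColor(d['pixels'],cv2.COLOR_BGR2HSV)[...,2]<60)&(C[...,2]>.045)&(C[...,2]<.09)
k,l,s,c=cv2.connectedComponentsWithStats(m.astype(np.uint8))
for i in range(1,k):
    if s[i,4]>400: q=Q[l==i];print(s[i],np.percentile(q,[2,98],axis=0).round(1).tolist())
E
```

```text
clock: 19.9
position: [0.438, 0.1263, 0.2218]
ee_rot: [-0.031, -0.706, -0.031, 0.707]
contact_force: [-0.4, -0.6, 0.3]
width: 0.0598
t 19.9 p [0.438  0.1263 0.2218] w 0.0598 F [-0.4 -0.6  0.3]
R cols [[-0.002, 0.088, -0.996], [0.0, -0.996, -0.088], [-1.0, -0.001, 0.002]] q [0.13 0.1  1.75 0.   1.29 1.61]
-50 [1, 2, 1, 1, 1, 1, 1, 1, -1000, -1000, 36, 41, 40, -1000, -1000, -1000, 0, 1, 1, 2, 1, 1, 1]
-42 [8, 9, 8, 8, 9, 8, 8, 7, 45, 45, 45, 42, 41, 44, 46, 45, 7, 8, 7, 1, 2, 1, 1]
-34 [8, 8, 8, 8, 7, 9, 8, 47, 52, 55, 58, 59, 58, 57, 55, 53, 45, 8, 8, 2, 1, 1, 1]
-26 [8, 9, 9, 8, 8, 9, 8, 49, 54, 59, 59, 61, 61, 60, 58, 54, 49, 8, 8, 1, 1, 1, 1]
-18 [8, 8, 8, 8, 8, 8, 8, 50, 56, 60, 62, 63, 63, 62, 60, 56, 52, 8, 5, 1, 1, 1, 1]
-10 [9, 8, 8, 8, 8, 9, 8, 53, 59, 63, 66, 65, 65, 64, 62, 59, 52, 8, 5, 1, 1, 1, 1]
-2 [8, 8, 8, 8, 8, 9, 8, 55, 61, 64, 67, 67, 67, 67, 65, 62, 53, 8, 7, 1, 1, 1, 1]
6 [8, 8, 8, 8, 8, 9, 8, 57, 63, 67, 68, 70, 70, 69, 67, 64, 58, 8, 7, 1, 1, 1, 2]
14 [8, 8, 8, 8, 7, 8, 8, 58, 65, 68, 71, 70, 71, 70, 68, 66, 60, 8, 7, 2, 2, 1, 1]
22 [8, 8, 8, 8, 8, 8, 8, 49, 64, 65, 64, 60, 61, 64, 64, 65, 49, 8, 8, 1, 1, 1, 1]
30 [8, 8, 8, 9, 9, 8, 8, 8, 64, 65, 63, 63, 63, 64, 65, 65, 9, 8, 8, 1, 2, 1, 1]
38 [8, 8, 9, 8, 10, 8, 8, 9, 35, 36, 56, 63, 63, 59, 36, 36, 8, 8, 7, 0, 1, 1, 1]
46 [9, 8, 8, 9, 8, 8, 8, 8, 8, 8, 42, 63, 64, 42, 8, 8, 8, 8, 7, 0, 1, 2, 1]
54 [7, 8, 9, 8, 9, 8, 8, 8, 9, 8, 44, 64, 64, 44, 9, 9, 8, 8, 8, 2, 1, 1, 1]
[ 393  141   47   58 1814] [[-34.5, -171.8], [17.9, -140.2]]
[ 240  143   36   56 1647] [[-34.8, -14.7], [16.8, 18.7]]
[ 317  142   40   57 1671] [[-34.8, -92.3], [17.3, -60.5]]
```

View pics/w4.png

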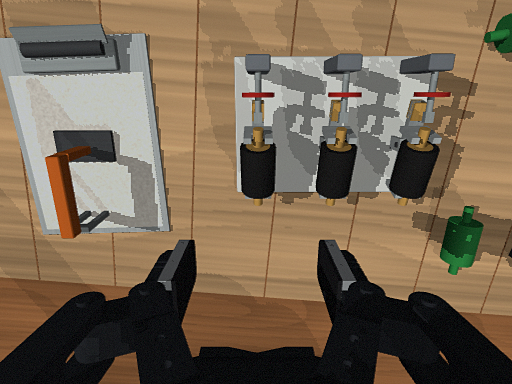

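The close view shows roller c tipped at (258,165) with nothing beside it, centred under the jaws within about 1 mm. Rollers b and a are at (337,165) and (414,165), and the fork stands on the clipboard at (65,195). Descending to grip.

```bash
python3 -m creep '{"delta_pos": [[4,0,0],[8,0,0],[12,0,0],[15,0,0],[17,0,0],[18.5,0,0],[19.5,0,0],[19.5,0,0]], "dr": [[0,0,0],[0,0,0],[0,0,0],[0,0,0],[0,0,0],[0,0,0],[0,0,0],[0,0,0]]}'; python3 -m creep '{"delta_pos": [[0,0,0],[0,0,0],[0,0,0],[0,0,0],[0,0,0]], "dr": [[0,0,0],[0,0,0],[0,0,0],[0,0,0],[0,0,0]]}' -0.5 40;  python3 -m creep '{"delta_pos": [[-1,0,0],[-3,0,0],[-6,0,0],[-9,0,0],[-12,0,0],[-15,0,0],[-18,0,0],[-18,0,0],[-18,0,0]], "dr": [[0,0,0],[0,0,0],[0,0,0],[0,0,0],[0,0,0],[0,0,0],[0,0,0],[0,0,0],[0,0,0]]}'
```

```text
clock: 20.75
position: [0.4375, 0.1263, 0.0266]
ee_rot: [-0.032, -0.705, -0.031, 0.707]
contact_force: [-0.3, -0.6, 0.1]
width: 0.0597
clock: 21.25
position: [0.4392, 0.1259, 0.0285]
ee_rot: [0.031, 0.707, 0.031, -0.706]
contact_force: [-0.4, 1.2, 4.5]
width: 0.035
clock: 22.15
position: [0.4382, 0.1254, 0.2082]
ee_rot: [0.031, 0.707, 0.031, -0.706]
contact_force: [-0.3, -0.1, -1.5]
width: 0.035
```

```bash
python3 -m creep '{"delta_pos": [[-1,4,1],[-2,8,2],[-3,12,3],[-4,16,4],[-4,20,5],[-4,24,6],[-4,28,7],[-4,32,7],[-4,36,7],[-4,37.5,7]], "dr": [[0,0,0],[0.04,0,0],[0.08,0,0],[0.12,0,0],[0.16,0,0],[0.2,0,0],[0.2,0,0],[0.2,0,0],[0.2,0,0],[0.2,0,0]]}'; python3 -m creep '{"delta_pos": [[0,0,0],[0,0,0]], "dr": [[0,0,0],[0,0,0]]}' ;python3 - <<'E'
from h import *
show();cam('wrist','w5.png')
E
```

```text
clock: 23.15
position: [0.4009, -0.2571, 0.2458]
ee_rot: [0.041, -0.705, 0.041, 0.707]
contact_force: [0.3, 0.7, -1.3]
width: 0.0353
clock: 23.35
position: [0.4008, -0.2527, 0.2465]
ee_rot: [0.041, -0.705, 0.039, 0.707]
contact_force: [-0.3, 0.8, -1.9]
width: 0.0347
t 23.35 p [ 0.4008 -0.2527  0.2465] w 0.0347 F [-0.3  0.8 -1.9]
R cols [[-0.003, -0.112, -0.994], [0.003, -0.994, 0.112], [-1.0, -0.003, 0.003]] q [-0.71  0.12  1.68  0.    1.35  0.97]
```

View pics/w5.png

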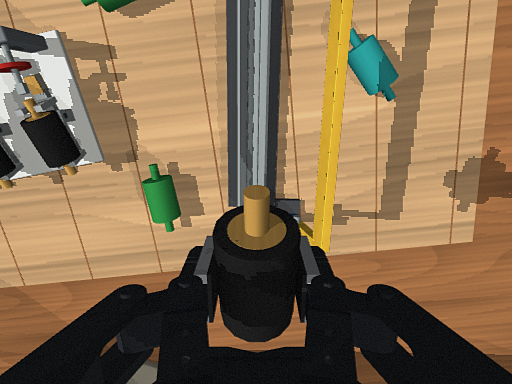

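```bash
python3 - <<'E'
from h import *
for nm in('wrist','top'):
    d=load(nm) if nm=='wrist' else cam('top')
    C=cloud(d);sat=cv2.cvtColor(d['pixels'],cv2.COLOR_BGR2HSV)[...,1]
    for yaw in(-6.5,):
        e=np.array([np.cos(np.radians(yaw)),np.sin(np.radians(yaw))]);n=np.array([-e[1],e[0]]);o=np.array([.4737,-.2535])
        Q=(C[...,:2]-o)@np.array([e,n]).T*1000;Z=C[...,2]*1000
        print(nm,'profile');ok=(abs(Q[...,0])<110)&(sat<100)&(abs(Q[...,1])<50)
        ys=range(-44,45,2);print([(y,round(float(np.median(Z[ok&(abs(Q[...,1]-y)<1)])),0)) for y in ys if (ok&(abs(Q[...,1]-y)<1)).sum()>3])
        # groove: lowest/side edges per x bin
        for x0 in range(-130,131,20):
            b=(abs(Q[...,0]-x0)<10)&(abs(Q[...,1])<45)&(Z>20)&(Z<31)&(sat<100)
            a=(abs(Q[...,0]-x0)<10)&(abs(Q[...,1])<45)&(Z>8)&(Z<31)&(sat<100)
            if b.sum()>5: print(x0,'hi',np.percentile(Q[b][:,1],[3,50,97]).round(1),'all',np.percentile(Q[a][:,1],[3,97]).round(1))
        a=(abs(Q[...,1])<20)&(Z>8)&(Z<31)&(sat<100);print('ends',np.percentile(Q[a][:,0],[0.5,99.5]))
    hsv=cv2.cvtColor(d['pixels'],cv2.COLOR_BGR2HSV);bl=(hsv[...,0]>105)&(hsv[...,0]<130)&(hsv[...,1]>100)&(Z>20)&(Z<80)&(abs(Q[...,1])<90)&(abs(Q[...,0])<190)
    k,l,s,c=cv2.connectedComponentsWithStats(bl.astype(np.uint8))
    for i in range(1,k):
        if s[i,4]>6:print('blue',s[i,4],np.percentile(Q[l==i],[5,95],axis=0).round(1).tolist(),np.percentile(Z[l==i],[5,95]))
E
```

```text
wrist profile
[(-44, 301.0), (-42, 301.0), (-40, 300.0), (-38, 297.0), (-36, 291.0), (-34, 293.0), (-32, 295.0), (-30, 292.0), (-28, 296.0), (-26, 291.0), (-24, 284.0), (-22, 277.0), (-20, 278.0), (-18, 279.0), (-16, 279.0), (-14, 279.0), (-12, 281.0), (-10, 281.0), (-8, 285.0), (-6, 281.0), (-4, 281.0), (-2, 282.0), (0, 280.0), (2, 279.0), (4, 279.0), (6, 276.0), (8, 277.0), (10, 281.0), (12, 289.0), (14, 299.0), (16, 293.0), (18, 287.0), (20, 13.0), (22, 12.0), (24, 12.0), (26, 12.0), (28, 298.0), (30, 301.0), (32, 303.0), (34, 305.0), (36, 308.0), (38, 317.0), (40, 320.0), (42, 319.0), (44, 319.0)]
-130 hi [10.6 14.1 16.7] all [-37.4  30.1]
-110 hi [-16.2  12.7  16.5] all [-28.6  29.2]
-90 hi [-17.4  -9.   16.1] all [-28.7  27.9]
-70 hi [-17.2  -8.9  15.7] all [-28.4  27.3]
-50 hi [-18.1 -10.   15.4] all [-29.2  26.8]
-30 hi [-17.9  -9.9  15.1] all [-29.8  26.5]
-10 hi [-18.7  -9.9  14.7] all [-29.6  26.9]
10 hi [-18.5  -9.8  14.3] all [-30.2  26.4]
30 hi [-19.4 -10.8  14. ] all [-30.7  25.8]
50 hi [-19.1 -10.7  13.7] all [-30.6  25.3]
70 hi [-19.9   5.1  13.5] all [-31.1  25. ]
9
[... 784 characters left out ...]
 hi [-13.3   6.1  14.4] all [-12.6  27.5]
-70 hi [-19.   -7.4  14.3] all [-30.2  25.8]
-50 hi [-19.3 -11.2  13.7] all [-30.5  26.2]
-30 hi [-19.8  -9.7  13.7] all [-31.3  25.4]
-10 hi [-20.  -10.1  12.9] all [-31.6  24.9]
10 hi [-20.6 -11.3  12.9] all [-32.2  24.4]
30 hi [-20.2  -9.2  12.2] all [-31.1  23.8]
50 hi [-20.3 -11.4  11.7] all [-32.2  24.4]
70 hi [-21.5 -13.4  12.2] all [-32.4  23.7]
90 hi [-21.3 -13.6  11.4] all [-32.7  22.9]
110 hi [-22.  -13.8  10.8] all [-33.8  23. ]
130 hi [-22.   -5.4  11.2] all [-33.3  22.6]
ends [-137.8919437  148.1514735]
blue 13 [[162.2, -61.7], [168.2, -52.6]] [62.21880378 68.85545917]
blue 31 [[-157.6, -55.5], [-149.7, -46.0]] [27.00380313 68.19294512]
```

The V-block is measured: yaw −7.5°, centre about (0.478, −0.256). In the picture its groove runs along column 258 and the open strap is at columns 325–345. Next: yaw to the groove, then tilt to level the roller.

```bash
python3 -m creep '{"delta_pos": [[2,-0.7,1],[5,-0.7,2.3],[8,-0.7,2.3],[10,-0.7,2.3],[10,-0.7,2.3]], "dr": [[0.018,0,0],[0.018,0,0],[0.018,0,0],[0.018,0,0],[0.018,0,0]]}'; python3 -m creep '{"delta_pos": [[0,0,0],[0,0,0],[0,0,0],[0,0,0],[0,0,0],[0,0,0]], "dr": [[0,-0.1,0],[0,-0.2,0],[0,-0.279,0],[0,-0.279,0],[0,-0.279,0],[0,-0.279,0]]}';python3 - <<'E'
from h import *
show();print(togo([.3788,-.2430,.06]),togo([.3788,-.2430,.026]))
d=cam('side','s6.png')
C=cloud(d);hsv=cv2.cvtColor(d['pixels'],cv2.COLOR_BGR2HSV)
m=(hsv[...,0]>12)&(hsv[...,0]<30)&(hsv[...,1]>110)&(C[...,2]>.11)&(C[...,2]<.22)&(C[...,0]<.5)&(C[...,0]>.3)&(abs(C[...,1]+.25)<.04)
k,l,s,c=cv2.connectedComponentsWithStats(m.astype(np.uint8))
for i in range(1,k):
  if s[i,4]>4:print(s[i,4],np.median(C[l==i],0))
E
```

```text
clock: 23.95
position: [0.3777, -0.2414, 0.1456]
ee_rot: [0.047, -0.704, 0.044, 0.707]
contact_force: [-0.0, 0.7, -1.1]
width: 0.0348
clock: 24.55
position: [0.3791, -0.244, 0.1485]
ee_rot: [0.052, -0.601, 0.039, 0.796]
contact_force: [-0.6, 1.1, -1.1]
width: 0.0351
t 24.55 p [ 0.3791 -0.244   0.1485] w 0.0351 F [-0.6  1.1 -1.1]
R cols [[-0.272, -0.13, -0.954], [0.035, -0.992, 0.125], [-0.962, 0.0, 0.274]] q [-0.62  0.3   1.72 -0.13  1.36  1.12]
[ 8.52 -0.1  -2.38] [11.79 -0.1  -3.31]
9 [ 0.40868287 -0.23132795  0.16652144]
63 [ 0.35496173 -0.23839745  0.1696798 ]
```

```bash
python3 -m creep '{"delta_pos": [[3,-0.1,-0.84],[6,-0.1,-1.68],[8.5,-0.1,-2.38],[10,-0.1,-2.8],[11,-0.1,-3.08],[11.8,-0.1,-3.3],[11.8,-0.1,-3.3],[11.8,-0.1,-3.3]], "dr": [[0,0,0],[0,0,0],[0,0,0],[0,0,0],[0,0,0],[0,0,0],[0,0,0],[0,0,0]]}'; python3 -m creep '{"delta_pos": [[0,0,0],[0,0,0]], "dr": [[0,0,0],[0,0,0]]}' ;python3 - <<'E'
from h import *
show()
a=cam('side','s7.png')['pixels'];cv2.imwrite('pics/s7.png',cv2.resize(a[90:240,260:440],None,fx=4,fy=4))
E
```

```text
clock: 25.4
position: [0.3792, -0.2438, 0.0258]
ee_rot: [0.052, -0.601, 0.039, 0.797]
contact_force: [-0.3, 0.9, -0.3]
width: 0.0344
clock: 25.6
position: [0.3794, -0.2438, 0.0259]
ee_rot: [0.052, -0.601, 0.039, 0.796]
contact_force: [0.3, -0.4, -0.6]
width: 0.0348
t 25.6 p [ 0.3794 -0.2438  0.0259] w 0.0348 F [ 0.3 -0.4 -0.6]
R cols [[-0.272, -0.13, -0.954], [0.035, -0.992, 0.125], [-0.962, 0.001, 0.274]] q [-0.62  0.44  1.87 -0.15  1.08  1.17]
```

View pics/s7.png

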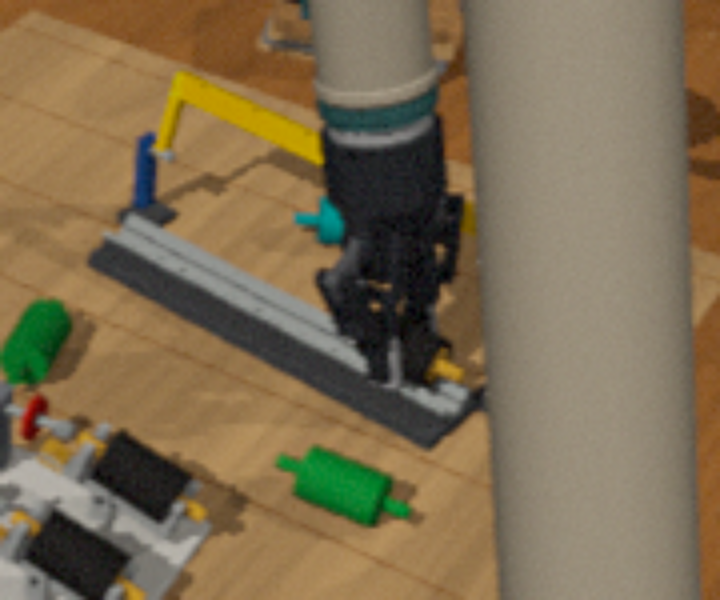

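The roller hangs above the near end of the groove, with its brass end at (445,370) still over the block. No contact yet. A little lower, then release.

```bash
python3 -m creep '{"delta_pos": [[0.15,0,-0.04],[0.3,0,-0.08],[0.3,0,-0.08]], "dr": [[0,0,0],[0,0,0],[0,0,0]]}'; python3 -m creep '{"delta_pos": [[0,0,0],[0,0,0],[0,0,0],[0,0,0],[0,0,0],[0,0,0]], "dr": [[0,0,0],[0,0,0],[0,0,0],[0,0,0],[0,0,0],[0,0,0]]}' 0.1;  python3 -m creep '{"delta_pos": [[-2,0,0.56],[-5,0,1.4],[-8,0,2.25],[-12,0,3.36],[-16,0,4.5],[-20,0,5.6],[-20,0,5.6],[-20,0,5.6]], "dr": [[0,0,0],[0,0,0],[0,0,0],[0,0,0],[0,0,0],[0,0,0],[0,0,0],[0,0,0]]}'; cat > chk.py <<'E'
from h import *
yaw=-7.5;e=np.array([np.cos(np.radians(yaw)),np.sin(np.radians(yaw))]);n=np.array([-e[1],e[0]]);o=np.array([.4784,-.2561])
import sys
for nm in sys.argv[1:]:
    d=cam(nm);C=cloud(d);hsv=cv2.cvtColor(d['pixels'],cv2.COLOR_BGR2HSV);Q=(C[...,:2]-o)@np.array([e,n]).T*1000;Z=C[...,2]*1000
    g=(abs(Q[...,1])<28)&(abs(Q[...,0])<150)&(Z>36)&(Z<75)
    for k0,mm in(('rubber',g&(hsv[...,2]<60)),('brass',g&(hsv[...,0]>10)&(hsv[...,0]<30)&(hsv[...,1]>110)&(hsv[...,2]>60))):
        k,l,s,c=cv2.connectedComponentsWithStats(mm.astype(np.uint8))
        for i in range(1,k):
            if s[i,4]>7:
                q=Q[l==i];print(nm,k0,s[i,4],'x',np.percentile(q[:,0],[2,98]).round(1),'y',np.percentile(q[:,1],[2,98]).round(1),'z',np.percentile(Z[l==i],[2,98]).round(1))
    m=(hsv[...,0]>20)&(hsv[...,0]<32)&(hsv[...,1]>150)&(abs(Q[...,1])<110)&(abs(Q[...,0])<140)&(Z>45)
    print(nm,'strap n',m.sum(),'y',np.median(Q[m][:,1]).round(1),'z',np.percentile(Z[m],[5,50,95]).round(1))
show()
E
python3 chk.py top side
```

```text
clock: 25.95
position: [0.3788, -0.2433, 0.022]
ee_rot: [0.052, -0.6, 0.039, 0.797]
contact_force: [-0.4, -0.2, -0.3]
width: 0.0349
clock: 26.55
position: [0.3788, -0.243, 0.0222]
ee_rot: [0.052, -0.6, 0.039, 0.797]
contact_force: [0.4, 4.2, -0.2]
width: 0.0471
clock: 27.35
position: [0.3806, -0.2445, 0.2307]
ee_rot: [0.051, -0.602, 0.04, 0.796]
contact_force: [-0.2, 0.4, -0.2]
width: 0.047
top rubber 100 x [-122.8  -72.6] y [-3.4 15.8] z [37.9 55.5]
top brass 20 x [-71.1 -55.3] y [-4.3  3.3] z [38.1 43.1]
top brass 25 x [-142.1 -122.7] y [-5.9  3.8] z [37.4 56.1]
top strap n 438 y -69.1 z [101.3 113.2 117.8]
side rubber 221 x [-123.1  -75.4] y [-5.6 19. ] z [37.  58.7]
side brass 36 x [-99.2 -54.7] y [-12.8  13.1] z [41.  57.7]
side brass 41 x [-141.2 -121.3] y [-14.7   8.3] z [36.2 48.4]
side strap n 718 y -67.7 z [102.2 111.6 118.6]
t 27.45 p [ 0.3795 -0.2435  0.2288] w 0.0471 F [-0.5  0.5 -0.2]
R cols [[-0.275, -0.13, -0.953], [0.036, -0.992, 0.125], [-0.961, -0.0, 0.277]] q [-0.62  0.24  1.6  -0.13  1.55  1.1 ]
```

Roller c is seated: top at 55.5 mm, x from −142 to −55, strap still open. Next roller b.

```bash
python3 -m creep '{"delta_pos": [[0,0,0],[0,0,0],[0,0,0],[0,0,0]], "dr": [[0,0.1,0],[0,0.2,0],[0,0.279,0],[0,0.279,0]]}' 0.4; python3 -m creep '{"delta_pos": [[0,-4,0],[0,-8,-0.5],[0,-12,-1],[0,-16,-1.5],[0,-20,-2],[0,-24,-2.7],[0,-28,-2.7],[0,-29.6,-2.7],[0,-29.6,-2.7],[0,-29.6,-2.7]], "dr": [[0,0,0],[-0.04,0,0],[-0.08,0,0],[-0.12,0,0],[-0.16,0,0],[-0.218,0,0],[-0.218,0,0],[-0.218,0,0],[-0.218,0,0],[-0.218,0,0]]}'; python3 - <<'E'
from h import *
show();print(togo([.4453,.0461,.036]))
E
```

```text
clock: 27.85
position: [0.3774, -0.2425, 0.2287]
ee_rot: [0.047, -0.705, 0.046, 0.706]
contact_force: [0.2, 1.0, 1.3]
width: 0.0595
clock: 28.85
position: [0.4454, 0.0463, 0.2288]
ee_rot: [-0.032, -0.705, -0.031, 0.707]
contact_force: [0.5, -0.7, -0.2]
width: 0.0601
t 28.85 p [0.4454 0.0463 0.2288] w 0.0601 F [ 0.5 -0.7 -0.2]
R cols [[-0.003, 0.089, -0.996], [-0.001, -0.996, -0.089], [-1.0, 0.001, 0.003]] q [-0.05  0.09  1.76 -0.    1.3   1.43]
[19.28 -0.   -0.05]
```

```bash
python3 -m creep '{"delta_pos": [[4,0,0],[8,0,0],[12,0,0],[15,0,0],[17,0,0],[18.5,0,0],[19.3,0,0],[19.3,0,0]], "dr": [[0,0,0],[0,0,0],[0,0,0],[0,0,0],[0,0,0],[0,0,0],[0,0,0],[0,0,0]]}'; python3 -m creep '{"delta_pos": [[0,0,0],[0,0,0],[0,0,0],[0,0,0],[0,0,0]], "dr": [[0,0,0],[0,0,0],[0,0,0],[0,0,0],[0,0,0]]}' -0.5 40;  python3 -m creep '{"delta_pos": [[-1,0,0],[-3,0,0],[-6,0,0],[-9,0,0],[-12,0,0],[-15,0,0],[-18,0,0],[-18,0,0],[-18,0,0]], "dr": [[0,0,0],[0,0,0],[0,0,0],[0,0,0],[0,0,0],[0,0,0],[0,0,0],[0,0,0],[0,0,0]]}'; python3 - <<'E'
from h import *
show();print(togo([.4742,-.255,.2]))
E
```

```text
clock: 29.65
position: [0.4447, 0.0454, 0.0358]
ee_rot: [-0.031, -0.705, -0.03, 0.707]
contact_force: [-0.4, 0.7, 0.4]
width: 0.0598
clock: 30.15
position: [0.4462, 0.0461, 0.0376]
ee_rot: [0.031, 0.707, 0.031, -0.706]
contact_force: [0.7, -2.9, 6.0]
width: 0.0347
clock: 31.05
position: [0.4448, 0.0466, 0.217]
ee_rot: [0.031, 0.706, 0.031, -0.706]
contact_force: [-0.3, 0.6, -1.9]
width: 0.0345
t 31.05 p [0.4448 0.0466 0.217 ] w 0.0345 F [-0.3  0.6 -1.9]
R cols [[0.0, 0.088, -0.996], [0.0, -0.996, -0.088], [-1.0, -0.0, -0.0]] q [-0.05  0.09  1.78  0.    1.27  1.43]
[ 1.7  30.3  -0.27]
```

```bash
python3 -m creep '{"delta_pos": [[0,4,0],[0,8,0],[0,12,0],[0,16,0],[0,20,0],[0,24,-0.4],[0,28,-0.4],[0,30.4,-0.4],[0,30.4,-0.4],[0,30.4,-0.4]], "dr": [[0,0,0],[0.04,0,0],[0.08,0,0],[0.12,0,0],[0.16,0,0],[0.218,0,0],[0.218,0,0],[0.218,0,0],[0.218,0,0],[0.218,0,0]]}'; python3 -m creep '{"delta_pos": [[0,0,0],[0,0,0],[0,0,0],[0,0,0],[0,0,0]], "dr": [[0,-0.1,0],[0,-0.2,0],[0,-0.279,0],[0,-0.279,0],[0,-0.279,0]]}'; python3 - <<'E'
from h import *
show();print(togo([.4755,-.2557,.06]),togo([.4755,-.2557,.029]))
E
```

```text
clock: 32.05
position: [0.4748, -0.2554, 0.2147]
ee_rot: [0.048, -0.704, 0.045, 0.707]
contact_force: [-0.3, 0.8, -1.0]
width: 0.0341
clock: 32.55
position: [0.4758, -0.2546, 0.216]
ee_rot: [0.052, -0.6, 0.038, 0.797]
contact_force: [-0.3, 0.5, -1.5]
width: 0.0346
t 32.55 p [ 0.4758 -0.2546  0.216 ] w 0.0346 F [-0.3  0.5 -1.5]
R cols [[-0.274, -0.128, -0.953], [0.037, -0.992, 0.123], [-0.961, -0.001, 0.276]] q [-0.55  0.38  1.42 -0.11  1.6   1.17]
[14.99  0.13 -4.3 ] [17.97  0.13 -5.15]
```

```bash
python3 -m creep '{"delta_pos": [[4,0.13,-1.15],[8,0.13,-2.3],[12,0.13,-3.45],[15,0.13,-4.3],[16.5,0.13,-4.73],[17.3,0.13,-4.96],[18,0.13,-5.16],[18,0.13,-5.16],[18,0.13,-5.16]], "dr": [[0,0,0],[0,0,0],[0,0,0],[0,0,0],[0,0,0],[0,0,0],[0,0,0],[0,0,0],[0,0,0]]}'; python3 chk.py side;  python3 -m creep '{"delta_pos": [[0,0,0],[0,0,0],[0,0,0],[0,0,0],[0,0,0],[0,0,0]], "dr": [[0,0,0],[0,0,0],[0,0,0],[0,0,0],[0,0,0],[0,0,0]]}' 0.05;  python3 -m creep '{"delta_pos": [[-2,0,0.57],[-5,0,1.43],[-8,0,2.3],[-12,0,3.44],[-16,0,4.6],[-20,0,5.74],[-20,0,5.74],[-20,0,5.74]], "dr": [[0,0,0],[0,0,0],[0,0,0],[0,0,0],[0,0,0],[0,0,0],[0,0,0],[0,0,0]]}'; python3 chk.py top side
```

```text
clock: 33.45
position: [0.4763, -0.2577, 0.0306]
ee_rot: [0.052, -0.601, 0.04, 0.796]
contact_force: [0.0, -0.4, -1.5]
width: 0.0347
side rubber 217 x [-27.2  15.6] y [-25.1  27.3] z [37.8 74.4]
side rubber 214 x [-122.9  -75. ] y [-5.8 17.8] z [37.3 58.2]
side brass 8 x [11.9 18.3] y [-23.  -11.9] z [52.9 69.2]
side brass 43 x [-45.2 -25.2] y [-14.4   7.6] z [36.7 52.7]
side brass 36 x [-98.5 -53.7] y [-13.4  12.9] z [38.1 57.2]
side brass 33 x [-136.1 -121.4] y [-14.9   9.8] z [36.3 50.1]
side strap n 203 y -66.5 z [100.2 111.8 119.7]
t 33.5 p [ 0.4765 -0.2578  0.0307] w 0.0342 F [ 0.5  0.2 -0.4]
R cols [[-0.271, -0.13, -0.954], [0.034, -0.992, 0.125], [-0.962, 0.001, 0.273]] q [-0.55  0.54  1.65 -0.12  1.2   1.21]
clock: 34.1
position: [0.4759, -0.2574, 0.0296]
ee_rot: [0.052, -0.601, 0.039, 0.797]
contact_force: [0.3, -1.0, 0.1]
width: 0.0448
clock: 34.9
position: [0.4761, -0.2575, 0.2385]
ee_rot: [0.052, -0.602, 0.04, 0.796]
contact_force: [-0.4, 0.0, -1.6]
width: 0.0446
top rubber 194 x [-26.3  21.3] y [-16.3  15.6] z [38.1 57.6]
top rubber 38 x [-101.2  -72.7] y [ 6.1 16.3] z [37.9 53.1]
top brass 20 x [-43.2 -26.8] y [-4.5  5. ] z [38.2 51.8]
top brass 18 x [-71.  -54.4] y [-4.1  3.5] z [36.7 45. ]
top strap n 213 y -68.9 z [100.6 113.1 118.4]
side rubber 199 x [-26.6  21.1] y [-7.3 18.1] z [37.  58.3]
side rubber 217 x [-122.9  -75. ] y [-7.3 18.2] z [36.7 58.6]
side brass 19 x [19.4 42.2] y [-5.9 15.6] z [39.5 59.2]
side brass 38 x [-45.4 -25.6] y [-10.9   8.5] z [37.2 49.9]
side brass 37 x [-97.4 -54.9] y [-13.7  11.6] z [39.4 57.5]
side brass 43 x [-140.  -121.4] y [-14.   10.2] z [37.  48.6]
side strap n 659 y -67.6 z [101.6 111.2 118.5]
t 35.0 p [ 0.4751 -0.2569  0.2364] w 0.0446 F [ 0.6  0.2 -1. ]
R cols [[-0.275, -0.13, -0.953], [0.037, -0.992, 0.124], [-0.961, -0.001, 0.278]] q [-0.55  0.37  1.38 -0.11  1.64  1.16]
```

```bash
python3 -m creep '{"delta_pos": [[0,0,0],[0,0,0],[0,0,0],[0,0,0]], "dr": [[0,0.1,0],[0,0.2,0],[0,0.279,0],[0,0.279,0]]}' 0.4; python3 -m creep '{"delta_pos": [[0,-4,1],[0,-8,2],[0,-12,3],[0,-16,4],[0,-20,5.2],[0,-22,5.2],[0,-22,5.2],[0,-22,5.2]], "dr": [[0,0,0],[-0.04,0,0],[-0.08,0,0],[-0.12,0,0],[-0.16,0,0],[-0.218,0,0],[-0.218,0,0],[-0.218,0,0]]}'; python3 - <<'E'
from h import *
show();print(togo([.4522,-.0326,.036]))
E
```

```text
clock: 35.4
position: [0.4729, -0.2562, 0.2365]
ee_rot: [0.047, -0.704, 0.046, 0.707]
contact_force: [-0.1, -0.2, 0.4]
width: 0.0597
clock: 36.2
position: [0.453, -0.0325, 0.2368]
ee_rot: [-0.032, -0.706, -0.031, 0.707]
contact_force: [-0.3, -0.3, 0.5]
width: 0.0598
t 36.2 p [ 0.453  -0.0325  0.2368] w 0.0598 F [-0.3 -0.3  0.5]
R cols [[-0.002, 0.088, -0.996], [-0.001, -0.996, -0.088], [-1.0, 0.001, 0.002]] q [-0.22  0.09  1.73 -0.    1.32  1.26]
[ 2.008e+01 -1.000e-02  3.000e-02]
```

```bash
python3 -m creep '{"delta_pos": [[4,0,0],[8,0,0],[12,0,0],[15,0,0],[17.5,0,0],[19,0,0],[20.1,0,0],[20.1,0,0]], "dr": [[0,0,0],[0,0,0],[0,0,0],[0,0,0],[0,0,0],[0,0,0],[0,0,0],[0,0,0]]}'; python3 -m creep '{"delta_pos": [[0,0,0],[0,0,0],[0,0,0],[0,0,0],[0,0,0]], "dr": [[0,0,0],[0,0,0],[0,0,0],[0,0,0],[0,0,0]]}' -0.5 40;  python3 -m creep '{"delta_pos": [[-1,0,0],[-3,0,0],[-6,0,0],[-9,0,0],[-12,0,0],[-15,0,0],[-18,0,0],[-18,0,0],[-18,0,0]], "dr": [[0,0,0],[0,0,0],[0,0,0],[0,0,0],[0,0,0],[0,0,0],[0,0,0],[0,0,0],[0,0,0]]}'; python3 - <<'E'
from h import *
show();print(togo([.5707,-.2678,.217]))
E
```

```text
clock: 37.0
position: [0.4517, -0.0336, 0.0347]
ee_rot: [-0.03, -0.705, -0.03, 0.708]
contact_force: [-0.2, 0.1, 0.3]
width: 0.06
clock: 37.5
position: [0.4534, -0.0328, 0.0372]
ee_rot: [0.031, 0.707, 0.031, -0.706]
contact_force: [1.2, -0.8, 1.1]
width: 0.0348
clock: 38.4
position: [0.4523, -0.0322, 0.2171]
ee_rot: [0.031, 0.707, 0.031, -0.706]
contact_force: [-1.2, 1.1, -1.0]
width: 0.0347
t 38.4 p [ 0.4523 -0.0322  0.2171] w 0.0347 F [-1.2  1.1 -1. ]
R cols [[0.001, 0.088, -0.996], [-0.0, -0.996, -0.088], [-1.0, 0.0, -0.001]] q [-0.22  0.1   1.77  0.    1.27  1.26]
[ 2.000e-02  2.451e+01 -9.730e+00]
```

```bash
python3 -m creep '{"delta_pos": [[0,4,-2],[0,8,-3.5],[0,12,-5],[0,16,-6.5],[0,20,-8],[0,24,-9.6],[0,24.5,-9.6],[0,24.5,-9.6],[0,24.5,-9.6]], "dr": [[0,0,0],[0.04,0,0],[0.08,0,0],[0.12,0,0],[0.16,0,0],[0.218,0,0],[0.218,0,0],[0.218,0,0],[0.218,0,0]]}'; python3 -m creep '{"delta_pos": [[0,0,0],[0,0,0],[0,0,0],[0,0,0],[0,0,0]], "dr": [[0,-0.1,0],[0,-0.2,0],[0,-0.279,0],[0,-0.279,0],[0,-0.279,0]]}'; python3 - <<'E'
from h import *
show();print(togo([.5697,-.2682,.06]),togo([.5697,-.2682,.029]))
E
```

```text
clock: 39.3
position: [0.5686, -0.2667, 0.2151]
ee_rot: [0.047, -0.704, 0.045, 0.707]
contact_force: [-0.5, -0.4, -1.7]
width: 0.0347
clock: 39.8
position: [0.5696, -0.2667, 0.2162]
ee_rot: [0.052, -0.601, 0.038, 0.797]
contact_force: [0.6, 0.4, -0.6]
width: 0.0345
t 39.8 p [ 0.5696 -0.2667  0.2162] w 0.0345 F [ 0.6  0.4 -0.6]
R cols [[-0.273, -0.128, -0.953], [0.036, -0.992, 0.123], [-0.961, -0.001, 0.276]] q [-0.49  0.52  1.19 -0.1   1.7   1.21]
[15.01  0.16 -4.33] [17.99  0.16 -5.19]
```

```bash
python3 -m creep '{"delta_pos": [[4,0.1,-1.15],[8,0.1,-2.3],[12,0.1,-3.45],[15,0.1,-4.32],[16.5,0.1,-4.75],[17.3,0.1,-4.98],[18,0.1,-5.18],[18,0.1,-5.18],[18,0.1,-5.18]], "dr": [[0,0,0],[0,0,0],[0,0,0],[0,0,0],[0,0,0],[0,0,0],[0,0,0],[0,0,0],[0,0,0]]}'; python3 chk.py side;  python3 -m creep '{"delta_pos": [[0,0,0],[0,0,0],[0,0,0],[0,0,0],[0,0,0],[0,0,0]], "dr": [[0,0,0],[0,0,0],[0,0,0],[0,0,0],[0,0,0],[0,0,0]]}' 0.05;  python3 -m creep '{"delta_pos": [[-2,0,0.57],[-5,0,1.43],[-8,0,2.3],[-12,0,3.44],[-16,0,4.6],[-20,0,5.74],[-20,0,5.74],[-20,0,5.74]], "dr": [[0,0,0],[0,0,0],[0,0,0],[0,0,0],[0,0,0],[0,0,0],[0,0,0],[0,0,0]]}'; python3 chk.py top side
```

```text
clock: 40.7
position: [0.5707, -0.2696, 0.0307]
ee_rot: [0.052, -0.602, 0.04, 0.796]
contact_force: [0.2, -0.7, -1.2]
width: 0.0347
side rubber 159 x [ 67.7 109.3] y [-23.6  16.5] z [39.6 73. ]
side rubber 37 x [ 91.  105.4] y [19.7 27.7] z [40.6 72.5]
side rubber 195 x [-26.7  21.2] y [-11.2  18.2] z [37.5 59.1]
side rubber 124 x [-111.1  -74.1] y [-4.2 18.4] z [36.7 58.2]
side brass 57 x [22.2 70.3] y [-11.4  13.2] z [38.  54.7]
side brass 36 x [-44.8 -25.2] y [-10.5   7.2] z [36.7 47.6]
side brass 28 x [-81.  -55.3] y [-12.5  13. ] z [38.3 58. ]
side strap n 274 y -67.3 z [ 55.2 110.3 118.7]
t 40.75 p [ 0.5708 -0.2696  0.0307] w 0.0346 F [-0.1  0.1 -1.8]
R cols [[-0.271, -0.13, -0.954], [0.034, -0.992, 0.125], [-0.962, 0.001, 0.273]] q [-0.49  0.65  1.42 -0.1   1.33  1.24]
clock: 41.35
position: [0.57, -0.2692, 0.0294]
ee_rot: [0.052, -0.601, 0.039, 0.797]
contact_force: [0.8, -1.2, -0.4]
width: 0.045
clock: 42.15
position: [0.5703, -0.2693, 0.2386]
ee_rot: [0.052, -0.602, 0.04, 0.796]
contact_force: [0.1, 0.5, -0.3]
width: 0.0447
top rubber 113 x [ 69.9 118. ] y [-3.8 16.2] z [38
[... 237 characters left out ...]
ber 202 x [-27.8  20.7] y [-10.5  18.2] z [37.3 58.3]
side rubber 224 x [-123.   -74.3] y [-7.4 18.2] z [36.5 58.4]
side brass 14 x [117.2 137.6] y [-3.3 13.6] z [37.1 51.8]
side brass 36 x [50.5 70.6] y [-8.6  6.3] z [36.2 48.8]
side brass 16 x [20.6 41.9] y [-2.3 14.9] z [37.7 55.4]
side brass 37 x [-44.9 -25.1] y [-11.8   5.3] z [36.2 48.5]
side brass 35 x [-98.4 -52.9] y [-14.7  11.2] z [39.  58.1]
side brass 38 x [-140.6 -121.6] y [-12.3   7.5] z [38.3 48.9]
side strap n 498 y -67.4 z [101.7 111.2 118.8]
t 42.25 p [ 0.5693 -0.2688  0.2361] w 0.0447 F [ 0.8 -0.2 -1. ]
R cols [[-0.275, -0.13, -0.953], [0.037, -0.992, 0.124], [-0.961, -0.001, 0.277]] q [-0.49  0.51  1.15 -0.1   1.74  1.2 ]
```

All three rollers are seated in the groove (centres x ≈ −98, −3, +93 mm, strap open). Going behind the strap with the fingers shut.

```bash
python3 -m creep '{"delta_pos": [[0,0,0],[0,0,0],[0,0,0],[0,0,0]], "dr": [[0,0.1,0],[0,0.2,0],[0,0.279,0],[0,0.279,0]]}' -1; python3 -m creep '{"delta_pos": [[0,3,3],[0,6,6],[0,9,9],[0,11.6,9.2],[4,11.6,9.2],[8,11.6,9.2],[12,11.6,9.2],[13,11.6,9.2],[13,11.6,9.2]], "dr": [[0,0,0],[0,0,0],[0,0,0],[0,0,0],[0,0,0],[0,0,0],[0,0,0],[0,0,0],[0,0,0]]}'; python3 chk.py side;python3 - <<'E'
from h import *
a=load('side')['pixels'];cv2.imwrite('pics/s8.png',cv2.resize(a[90:240,260:440],None,fx=4,fy=4))
E
```

```text
clock: 42.65
position: [0.5669, -0.2682, 0.2365]
ee_rot: [0.047, -0.704, 0.046, 0.707]
contact_force: [0.3, -0.9, -0.4]
width: 0.0001
clock: 43.55
position: [0.4629, -0.3713, 0.1049]
ee_rot: [0.047, -0.704, 0.045, 0.707]
contact_force: [0.2, -0.3, 0.2]
width: -0.0002
side rubber 177 x [ 67.3 116.2] y [-9.2 18.3] z [37.8 57.8]
side rubber 201 x [-27.7  20.8] y [-10.8  18.7] z [36.5 58. ]
side rubber 223 x [-122.8  -74.9] y [-9.9 17.7] z [36.6 58.6]
side brass 14 x [116.6 137.4] y [-0.6 13.3] z [38.9 52.9]
side brass 34 x [48.9 71.5] y [-12.8   8.8] z [37.2 48.9]
side brass 15 x [23.4 43.6] y [-2.8 12.8] z [38.8 53.3]
side brass 38 x [-45.  -24.6] y [-13.2   7.1] z [36.5 47.9]
side brass 35 x [-97.6 -53.7] y [-14.1  14.1] z [39.8 56.7]
side brass 42 x [-140.7 -121.6] y [-13.6   9.2] z [36.4 47.9]
side strap n 647 y -67.6 z [101.  111.  118.3]
t 43.6 p [ 0.4641 -0.3725  0.1071] w -0.0005 F [0.3 0.2 0.4]
R cols [[-0.001, -0.13, -0.992], [0.001, -0.992, 0.13], [-1.0, -0.001, 0.001]] q [-0.79  0.4   1.65 -0.    1.1   0.91]
```

View pics/s8.png

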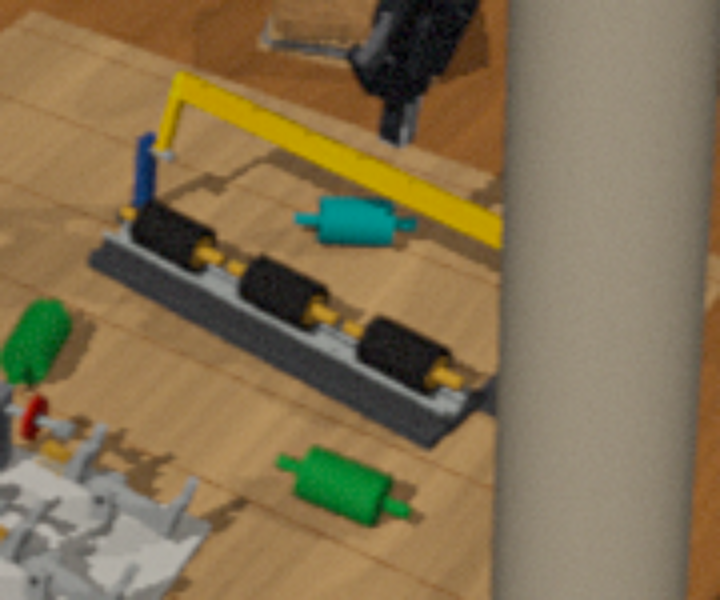

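The picture shows all three black rollers in the groove at (170,235), (285,290) and (405,350). The closed fingers are behind the strap at (400,130). Pushing it over.

```bash
python3 -m creep '{"delta_pos": [[1,0,0],[1,-1,0],[1,-2,0],[1,-3,0],[1,-3.7,0],[1,-4.4,0],[1,-5.1,0],[1,-5.8,0],[1,-6.6,0],[1,-6.6,0]], "dr": [[0,0,0],[0,0,0],[0,0,0],[0,0,0],[0,0,0],[0,0,0],[0,0,0],[0,0,0],[0,0,0],[0,0,0]]}'; python3 chk.py side | grep -v brass;  python3 -m creep '{"delta_pos": [[0,2,0],[0,4,0],[-3,4,0],[-6,4,0],[-9,4,0],[-12,4,0],[-12,4,0],[-12,4,0],[-12,4,0],[-12,4,0]], "dr": [[0,0,0],[0,0,0],[0,0,0],[0,0,0],[0,0,0],[0,0,0],[0,0,0],[0,0,0],[0,0,0],[0,0,0]]}'; python3 chk.py side | grep -v brass
```

```text
clock: 44.6
position: [0.4719, -0.3051, 0.0971]
ee_rot: [0.046, -0.705, 0.045, 0.706]
contact_force: [-0.5, -0.8, -0.5]
width: 0.0003
side rubber 174 x [ 67.6 116.2] y [-7.6 17.9] z [37.1 59.3]
side rubber 198 x [-26.6  21.4] y [-9.6 18.3] z [37.1 58.7]
side rubber 220 x [-122.9  -75.7] y [-6.9 18.4] z [36.6 58.8]
side strap n 563 y -24.7 z [ 98.  111.2 115.9]
t 44.65 p [ 0.472  -0.3059  0.0972] w 0.0002 F [-0.6 -0.2 -0. ]
R cols [[-0.001, -0.129, -0.992], [0.001, -0.992, 0.129], [-1.0, -0.001, 0.001]] q [-0.7   0.36  1.73  0.    1.05  1.  ]
clock: 45.65
position: [0.4662, -0.3464, 0.2159]
ee_rot: [0.047, -0.705, 0.046, 0.706]
contact_force: [-0.0, -0.1, 0.0]
width: 0.0001
side rubber 115 x [ 68.  116.2] y [ 4.6 19. ] z [36.3 55.6]
side rubber 131 x [-28.3  21.4] y [ 6.6 18.2] z [36.6 55.5]
side rubber 142 x [-122.7  -74.5] y [ 5.3 18.7] z [36.9 55.4]
side strap n 691 y 4.0 z [56.1 65.6 69. ]
t 45.7 p [ 0.4663 -0.3463  0.216 ] w 0.0 F [-0.3 -0.8  0.2]
R cols [[-0.002, -0.13, -0.991], [0.002, -0.991, 0.13], [-1.0, -0.001, 0.002]] q [-0.76  0.29  1.52 -0.    1.33  0.94]
```

```bash
python3 -m creep '{"delta_pos": [[0,0,0],[0,0,0],[0,0,0],[0,0,0],[0,0,0],[0,0,0],[0,0,0],[0,0,0],[0,0,0],[0,0,0]], "dr": [[0,0,0],[0,0,0],[0,0,0],[0,0,0],[0,0,0],[0,0,0],[0,0,0],[0,0,0],[0,0,0],[0,0,0]]}'; python3 chk.py top side; python3 - <<'E'
from h import *
a=load('side')['pixels'];cv2.imwrite('pics/s9.png',cv2.resize(a[80:384,50:450],None,fx=2,fy=2)[:600])
for nm in('side','top'):
    d=load(nm);C=cloud(d);hsv=cv2.cvtColor(d['pixels'],cv2.COLOR_BGR2HSV)
    m=(hsv[...,0]>5)&(hsv[...,0]<17)&(hsv[...,1]>150)&(C[...,1]>.25)&(C[...,1]<.4)&(C[...,0]<.47)&(C[...,0]>.3)&(C[...,2]>.055)&(C[...,2]<.1)
    p=C[m];print('fork',nm,np.percentile(p,[3,50,97],axis=0).round(4).tolist())
E
```

```text
clock: 46.7
position: [0.467, -0.3464, 0.2175]
ee_rot: [-0.046, 0.706, -0.046, -0.706]
contact_force: [0.0, 0.8, -0.1]
width: 0.0
top rubber 65 x [ 69.2 117.3] y [ 8.9 16.4] z [38.4 51.7]
top rubber 18 x [ 69.4 115.7] y [-19.1 -14.4] z [40.7 51.2]
top rubber 63 x [-25.4  21.5] y [ 8.7 16.2] z [38.6 52.2]
top rubber 21 x [-25.6  22.5] y [-19.3 -13.7] z [40.1 52.8]
top rubber 73 x [-121.8  -73. ] y [ 8.6 16.1] z [37.8 52.7]
top rubber 20 x [-121.2  -74.5] y [-19.1 -14.2] z [41.4 52.6]
top brass 898 x [-146.  146.] y [-18.2   8.1] z [51.1 68.9]
top strap n 787 y -0.3 z [56.9 64.8 67.8]
side rubber 112 x [ 68.8 116.2] y [ 5.5 18.1] z [38.5 55.8]
side rubber 128 x [-27.5  20. ] y [ 4.1 18.5] z [36.3 55.7]
side rubber 143 x [-122.9  -74.2] y [ 3.8 19.2] z [36.6 55.6]
side brass 934 x [-148.7  145.1] y [-17.8  10.5] z [38.5 69.3]
side strap n 708 y 4.2 z [55.3 65.7 69. ]
t 46.8 p [ 0.467  -0.3464  0.2175] w -0.0001 F [-0.8  0.3 -0.2]
R cols [[0.0, -0.13, -0.992], [-0.0, -0.992, 0.13], [-1.0, 0.0, -0.0]] q [-0.76  0.29  1.51 -0.    1.33  0.94]
fork side [[0.3712, 0.2703, 0.0571], [0.408, 0.2868, 0.0693], [0.4469, 0.3013, 0.0726]]
fork top [[0.3742, 0.27, 0.0667], [0.4113, 0.2845, 0.0699], [0.4484, 0.299, 0.0732]]
```

View pics/s9.png

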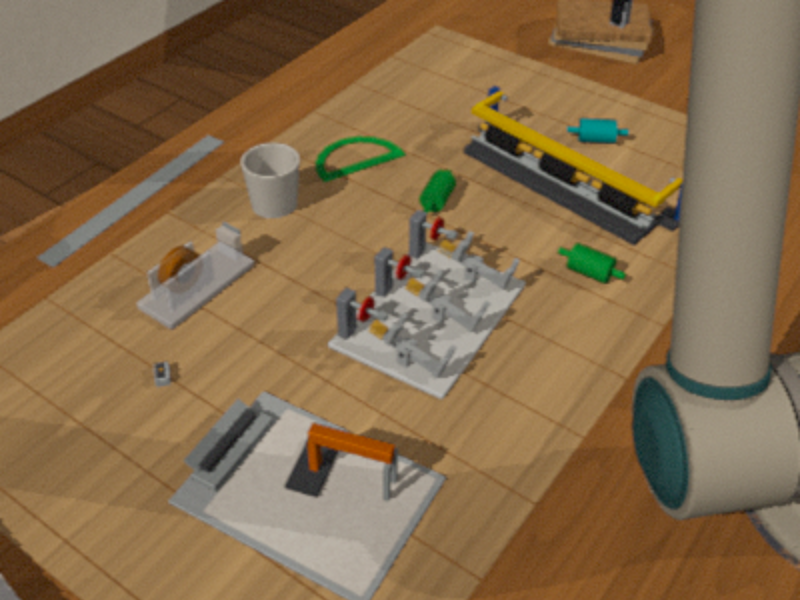

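The last picture shows the strap lying over the three rollers, from (475,110) to (660,195), and the bystanders in place. The fork has been knocked about 4 cm to (350,450), but it still stands upright on the clipboard with its handle level at 70 mm. Handing in.

```bash
python3 -c "
from h import *
print(manip.sign_off())"
```

```text
the job is handed in; nothing more can be done
None
```

I finished the job and handed it in at about 47 s; no verdict was reported. With the fork I pressed all three spring bars about 13–15 mm, in the order c, b, a, and saw each roller tip free. I then stood the fork back on the clipboard, laid the three rollers in the V-block, and pushed the strap over from behind.

**Rollers and strap:** The last camera checks put the roller tops at about 55.5 mm, with centres near x = −98, −3 and +93 mm in the groove. The strap's upper face was at about 65 mm, which fits a strap resting on the rollers. Roller c's outer end was about 140–142 mm from the block's centre, so it sits close to the end of the groove.

**Fork:** At some point after I put it down, the fork was knocked about 4 cm aside. It was still upright and level on the clipboard (handle top 70 mm), so I left it there.

**Disagreements and oddities:**
- The top and wrist cameras disagreed by about 2 mm sideways; I trusted the wrist.
- I read a brief 4 N sideways force when the fingers opened to release roller c, and did not find its cause. The roller seated correctly.
- I checked the cup, tape dispenser, sharpener and protractor only by eye in the last picture; they looked unmoved.

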